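# Test the belt grinder's emergency stop and reset it

### The job

Before the shift, test the belt grinder's emergency stop on its control station: push the red mushroom button fully in until it latches, then twist it clockwise, pushing one of its ears round with a fingertip, until the latch lets go and it springs fully out again, and finally press the blue reset button right down and let it come back. Do it all by pushing: never take hold of the red button from two sides. Do not press the green start button, and leave the tools, the tin and the brick where they lie.

Things in the scene. Friction and masses are not known exactly. Their poses are not given: they have to be found in the camera images.
- station: Belt grinder's control station: grey box bolted to the bench, 120 (its x) by 220 (its y) by 85 mm high, lid flat and level. Origin under its centre, on the bench; x away from the operator, z up. The red stop button's axis is at station x 0, y +55 mm. A conduit elbow, 45 mm high, leaves the back and enters the bench 104 mm behind centre. Never moves.
- station_panel (a point): Centre of the station's lid, 85 mm above the bench, axes as the station. Left half: the red stop button on a flat yellow disc (radius 43 mm). Right half, at y -60 mm: the blue reset and the green start button at x -28 and +28 mm (which is where varies). Within 75 mm of the red button's axis nothing but it stands over 4 mm above the lid.
- stop_press (a joint): How far the red mushroom head is in, m: 0 = fully out, 0.010 = at its hard stop. Straight down; 3 N to start, about 6 N to go right down. Pushed past 0.0085 it latches: let go, it rests at 0.0085 until twisted.
- stop_turn (a joint): Turn of the red head, rad: 0 at rest, growing clockwise seen from above, hard stop at 0.95. A return spring (0.02 to 0.05 N m: 1 to 2 N on an ear) turns it back. At about 0.5 to 0.6 the latch lets go and the head springs up by itself; once its ear is left alone it also turns back to 0.
- stop_top (a point): Centre of the flat crown (radius 12 mm) of the red mushroom head, on its vertical axis; 125 mm above the bench when out. Sinks and turns with the head; axes are the head's (the station's at rest). White curved arrows on the crown show the way to twist. Below it a skirt 52 mm across, 16 to 28 mm above the lid when out; all 8.5 mm lower when latched.
- flank_front: Near half (head x below 0) of the red head's skirt and its two ears. Ears: along head +y and -y, 14 mm wide, out to 38 mm from the axis, 16 to 32 mm above the lid when out, 7.5 to 23.5 latched. Origin: middle of the upright face to push on the left (+y) ear, 31 mm from the axis in y, 8 mm below its top. Pushing it to head +x twists clockwise. Axes as the head.
- flank_back: Far half (head x above 0) of the red head's skirt and ears. Origin: middle of the upright face to push on the right (-y) ear, 31 mm from the axis in y, 8 mm below the ear's top. Pushing it to head -x twists clockwise. Axes as the head.
- blue_button (a joint): Travel of the blue reset button, m: 0 = out, 0.006 = fully pressed (5 N, hard stop). It springs back when let go.
- blue_button_top (a point): Centre of the top of the blue reset button's cap, 28 mm across, in a black bezel 44 mm across; when out it is 22 mm above the lid (107 mm above the bench) and 10 mm above its bezel.
- green_button (a joint): Travel of the green start button, m: 0 = out, 0.006 = fully pressed. It starts the grinder: not to be pressed.
- green_button_top (a point): Centre of the top of the green start button's cap, same size and height as the blue one, 56 mm from it.
- chisel: Bystander, loose (sizes in mm): cold chisel, dark steel, 180 long, 22 wide, 18 high, lying in front of the station. Origin under its middle. Must stay where it lies.
- wrench: Bystander, loose (sizes in mm): open-end wrench, 200 long, 38 wide, 8 high, lying to the right of the station. Origin under its middle. Must stay where it lies.
- wire_brush: Bystander, loose (sizes in mm): wire brush with wooden back, 270 long, 34 wide, 43 high, lying to the left of the station. Origin under its middle. Must stay where it lies.
- tongs: Bystander, loose (sizes in mm): blacksmith's tongs, 385 long, 75 wide, 20 high, far left. Origin under its middle. Must stay where it lies.
- hammer: Bystander, loose (sizes in mm): cross-peen hammer with wooden handle, 325 long, head 110 wide, 38 high, far right. Origin under its middle. Must stay where it lies.
- red_tin: Bystander, loose (sizes in mm): red tin, 74 across and 105 high, with punches sticking out to 145, behind and to the left. Origin under its middle. Must stay where it lies.
- firebrick: Bystander, loose (sizes in mm): pale firebrick, 114 x 230 x 64 high, behind and to the right. Origin under its middle. Must stay where it lies.

How it is judged (in metres and radians):
On the way, in this order (a step that is already met when the one before it is completed fails the run):
1. the red stop button is pushed fully in and stays in (value of joint stop_press above 0.0078 m), for 0.3 s.
2. the red button, still latched in, is twisted clockwise (value of joint stop_turn above 0.35 rad and value of joint stop_press above 0.007 m).
3. the latch has let go: the red button is out again and turned back (value of joint stop_press below 0.0015 m and value of joint stop_turn below 0.12 rad), for 0.2 s.
4. the blue reset button is pressed right down (value of joint blue_button above 0.0048 m).
At the end, for the whole second after the job is handed in: The red stop button is fully out (within 1.5 mm) and turned back to rest (within 0.12 rad), the blue and the green buttons are out (within 1.2 mm) (all of step 3 and value of joint each of blue_button, green_button below 0.0012 m); the robot touches nothing.
It fails at once if the green start button is pressed more than 3 mm (value of joint green_button above 0.003 m).
It fails at once if the red button is taken hold of: the fingers press on its front half and on its back half at once (over 1.5 N each) (contact force between the fingers and flank_front above 1.5 N and contact force between the fingers and flank_back above 1.5 N).
It fails at once if one of the loose tools, the tin or the brick is moved or lifted more than 20 mm (distance of any of chisel, wrench, wire_brush, tongs, hammer, red_tin, firebrick from where it was at the start of the episode above 0.02 m).
It also fails if it takes over 48 s, if anything falls off the work surface, if the arm or the gripper's body presses on something with over 40 N, if the wrist force passes 120 N, or if a joint passes its speed limit or range.

### The arm

A 6-joint arm with a two-finger parallel gripper is mounted at the origin on the work surface. World frame = base frame: x ahead of the robot, y to its left, z up, the work surface at z = 0. Lengths are in mm, angles in degrees, forces in N, time in s.
With the tool pointing down it reaches from about 300 to 850 mm from the base axis. Payload 4.2 kg.
Tool frame: the origin (TCP) lies midway between the tips of the shut fingers; the grasp point (between the pads) lies 19 mm behind it; y points along the fingers, z is the direction in which the jaws open and shut, and the axes are right-handed (so a half turn about y gives the same grasp; the last joint's range is limited). The gripper opens to 91 mm and grips with 3 to 60 N. Pads are 32 mm wide; open, the fingers measure 118 mm over their backs; the gripper's body (76 mm by 178 mm) begins 60 mm behind the grasp point.
Start: joints at [-76.776, 18.312, 89.639, -0, 72.044, -1.146], TCP at [142.706, -557.029, 182.076] pointing down, gripper open.
Joint ranges: [-177.97, 177.97], [-48.28, 115.42], [12.27, 149.76], [-77.06, 257.06], [2.81, 150.46], [-146.56, 146.56]. Speed limits (degrees/s): [147.25, 147.25, 180, 180, 180, 180].

### API

Orientations are given as [roll, pitch, yaw] about the fixed x, y, z axes, in that order (R = Rz(yaw) Ry(pitch) Rx(roll)).
In Python, from workcell import env gives the robot as it stands.
- The arm moves only by the shell command python3 -m handwheel 'ROWS' [FORCE]. ROWS is JSON, a list of rows, each a list of 3 entries, a list of its own where there are three numbers: the opening, from 0 (shut) to 1 (fully open), then the shift along the tool's x, y, z in mm, then the turn, a rotation vector about the tool's x, y, z in degrees. A call has exactly 10 rows; each row shifts and turns the commanded pose from where the row before left it, along the tool's axes as they then stand; what a row does not reach is not made up. A row lasts 1/12 s, in which the tool goes at most 41.7 mm and 7.16 degrees, less where a joint would pass 70% of its speed; a pose out of reach is approached as far as the arm can. A call is refused whole if a number of a shift passes 41.7 or a number of a turn 7.16, either way. A call with a gripper value outside its range is refused whole. The fingers move at their own pace and stop on an object; FORCE is the grip in N (left out, the last holds). Time passes only in rows, so rows that do not move let the fingers close, or fill a call up. It gives the time, the measured TCP pose, the force and the opening at its end, in the units of the state.
- env.state(): the state, without advancing time (a new reading comes with each control period).
- env.grab_frame(name): name is "scene" or "top" or "wrist"; returns the picture (384x512x3 uint8, red, green, blue); there is no depth.
- env.camera_info(name): a dict with "fx", "fy", "cx", "cy" (pixels), "camera_from_world" (4x4, takes a point from world to camera coordinates); the wrist camera has in their place "mount" (4x4, takes a point from camera to tool coordinates, whose origin is the TCP and whose axes are the tool frame's). Camera axes: x right, y down, z forward; pixel columns grow to the right and rows downward; lengths in mm; the calibration is good to about 2 mm. A picture is of the moment at which its call begins: read the wrist's pose just before it. camera_info takes no time and is no camera call.
- env.job_done(): hands the job in, once; it reports no verdict.
Trained networks look in the newest picture that a camera, given by its name, has taken for a name from the list of things; names that differ only in an ending like _2 or _b are one class to them, and where a whole thing is asked for, a point or a joint stands for the part that bears it (a point fixed in the world has none). Each returns a list of dicts, best first, with "p" (0 to 1); they miss things now and then, are a little off and sometimes report something else, mostly with a low value. They report only what shows in the picture. A call takes as long as a camera call.
- env.masks_of(camera, label): "region" (384x512 bool, what is visible of it) and "location" ([column, row] in pixels, amid what is visible of it).
The state is a dict: "time_s": time; "qpos": joint angles; "qvel": joint speeds; "effort": joint torques, N m; "ee_pos": TCP position; "ee_rot": TCP orientation; "force": force on the tool from outside, world axes, zero at the start; "torque": the same for the moment, N m; "gripper_width": finger opening in mm.
Only numpy, scipy, OpenCV 4.12 (cv2) and the standard library are available. Lean on these libraries where they do the work, as an engineer would, in place of code of your own. Each camera call takes 0.05 s, during which the arm holds its last target.

## Working session

There is one attempt and no reset: what is moved stays moved. The work goes in short steps, Python scripts to look and compute and a shell command to move; the robot and the scene stay as the last step left them, time stands still between calls to the robot, and variables do not carry over. Pictures are saved under pics/ and viewed, and the job is handed in when it is done.

```bash
mkdir -p pics; ls
python3 - <<'E'
from workcell import env
import cv2, numpy as np
s=env.state(); print({k:np.round(v,3).tolist() for k,v in s.items()})
for n in ["scene","top","wrist"]:
    im=env.grab_frame(n); cv2.imwrite(f"pics/{n}0.png",im[:,:,::-1])
    print(n,env.camera_info(n))
    for l in ["stop_top","blue_button_top","green_button_top","station","flank_front","flank_back"]:
        r=env.masks_of(n,l)
        print(n,l,[(round(float(d["p"]),2),np.round(d["location"],1).tolist(),int(d["region"].sum())) for d in r[:2]])
E
```

```text
pics
{'time_s': 0.0, 'qpos': [-76.777, 18.351, 89.709, -0.001, 72.042, -1.147], 'qvel': [-0.002, 0.071, 0.044, -0.112, 0.036, 0.035], 'effort': [-0.002, -41.247, -23.198, 0.072, 0.046, -0.0], 'ee_pos': [142.557, -556.454, 181.21], 'ee_rot': [-90.102, 0.001, -165.63], 'force': [0.245, -0.635, -0.142], 'torque': [0.033, -0.053, -0.039], 'gripper_width': 90.931}
scene {'fx': 349.7922678343799, 'fy': 349.7922678343799, 'cx': 256.17614882889194, 'cy': 190.75130971902084, 'camera_from_world': array([[ 7.89042056e-01,  6.14301297e-01,  6.82284929e-03,
        -4.33794910e+02],
       [ 5.12495408e-01, -6.52071669e-01, -5.58704748e-01,
        -2.29828306e+02],
       [-3.38764064e-01,  4.44338221e-01, -8.29338564e-01,
         1.44345868e+03],
       [ 0.00000000e+00,  0.00000000e+00,  0.00000000e+00,
         1.00000000e+00]])}
scene stop_top [(0.63, [255.5, 178.7], 184)]
scene blue_button_top [(0.48, [221.8, 185.1], 44)]
scene green_button_top [(0.43, [231.9, 198.6], 38)]
scene station [(0.68, [243.8, 197.0], 2611), (0.39, [254.1, 179.6], 220)]
scene flank_front []
scene flank_back []
top
[... 575 characters left out ...]
top []
top station [(0.69, [250.3, 212.7], 2214)]
top flank_front []
top flank_back [(0.55, [169.5, 148.5], 534)]
wrist {'fx': 306.9590355010788, 'fy': 306.9590355010788, 'cx': 254.17947679067245, 'cy': 193.96741456002746, 'mount': array([[ 3.10578143e-04,  9.72449085e-01,  2.33115168e-01,
        -6.51307488e+01],
       [-4.73837161e-04, -2.33115009e-01,  9.72449057e-01,
        -2.01388996e+02],
       [ 9.99999840e-01, -4.12480052e-04,  3.88382087e-04,
         2.83123232e-01],
       [ 0.00000000e+00,  0.00000000e+00,  0.00000000e+00,
         1.00000000e+00]])}
wrist stop_top []
wrist blue_button_top []
wrist green_button_top []
wrist station []
wrist flank_front []
wrist flank_back []
```

```bash
cat > h.py <<'E'
from workcell import env
import cv2, numpy as np
from scipy.spatial.transform import Rotation as R
def ray(n,px,st=None):
    c=env.camera_info(n); d=np.array([(px[0]-c["cx"])/c["fx"],(px[1]-c["cy"])/c["fy"],1])
    if "mount" in c:
        st=st or env.state(); T=np.eye(4); T[:3,:3]=R.from_euler("xyz",st["ee_rot"],degrees=True).as_matrix(); T[:3,3]=st["ee_pos"]
        M=T@c["mount"]
    else: M=np.linalg.inv(c["camera_from_world"])
    d=M[:3,:3]@d; return M[:3,3],d/np.linalg.norm(d)
def tri(rs):
    A=sum(np.eye(3)-np.outer(d,d) for o,d in rs); b=sum((np.eye(3)-np.outer(d,d))@o for o,d in rs)
    return np.linalg.solve(A,b)
def atz(r,z): o,d=r; return o+d*(z-o[2])/d[2]
def proj(n,p,st=None):
    c=env.camera_info(n)
    if "mount" in c:
        st=st or env.state(); T=np.eye(4); T[:3,:3]=R.from_euler("xyz",st["ee_rot"],degrees=True).as_matrix(); T[:3,3]=st["ee_pos"]
        M=np.linalg.inv(T@c["mount"])
    else: M=c["camera_from_world"]
    q=M[:3,:3]@p+M[:3,3]; return np.array([c["fx"]*q[0]/q[2]+c["cx"],c["fy"]*q[1]/q[2]+c["cy"]])
E
python3 - <<'E'
from h import *
a=ray("scene",[255.5,178.7]);b=ray("top",[237.8,205.4]);print(tri([a,b]),atz(a,110),atz(b,110))
a=ray("scene",[221.8,185.1]);b=ray("top",[266.5,225.9]);print(tri([a,b]),atz(a,107),atz(b,107))
print(atz(ray("scene",[231.9,198.6]),107))
for n in ["scene","top"]:
    im=cv2.imread(f"pics/{n}0.png"); 
    c=im[130:280,150:350]; cv2.imwrite(f"pics/{n}0z.png",cv2.resize(c,(800,600),interpolation=cv2.INTER_CUBIC))
st=env.state();Rm=R.from_euler("xyz",st["ee_rot"],degrees=True).as_matrix();print(Rm.round(3))
E
```

```text
[522.81196073  33.8990299  103.51149839] [524.14399248  27.96361705 110.        ] [523.33063667  35.71454081 110.        ]
[452.93670398 -63.41949453 112.04309845] [450.16181991 -61.22031405 107.        ] [453.8266062  -63.44232396 107.        ]
[511.55930349 -81.48553631 107.        ]
[[-0.969 -0.     0.248]
 [-0.248 -0.    -0.969]
 [ 0.    -1.     0.   ]]
```

View pics/scene0.png

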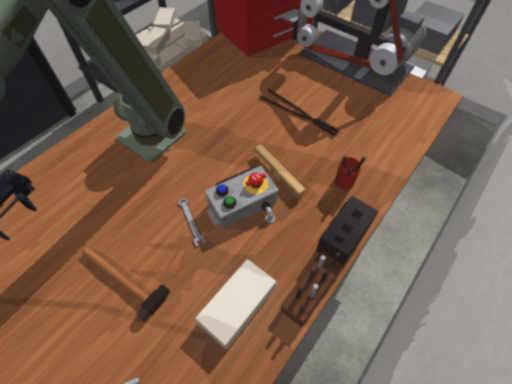

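View pics/top0.png

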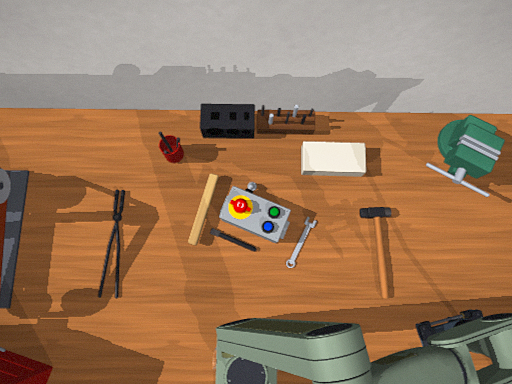

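View pics/wrist0.png

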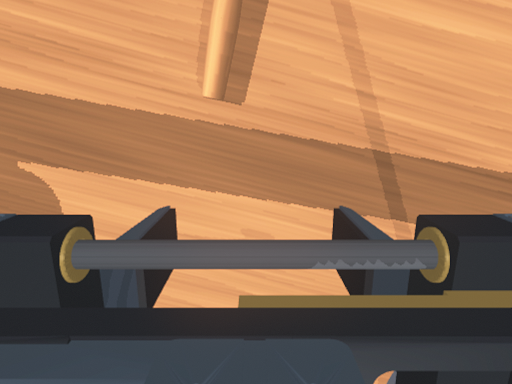

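```bash
ls pics
```

```text
scene0.png
scene0z.png
top0.png
top0z.png
wrist0.png
```

The top view shows the station near (245,213), with the red button around (240,206), blue at (267,227) and green at (274,212). Its yaw is about -18° and the surroundings are clear. Next I'll shut the gripper, turn it and move over for a wrist view.

```bash
python3 -m handwheel '[[0,[0,-30,0],[0,6.4,0]],[0,[0,-30,0],[0,6.4,0]],[0,[0,-30,0],[0,6.4,0]],[0,[0,-30,0],[0,6.4,0]],[0,[0,-30,0],[0,6.4,0]],[0,[-6,0,-41],[0,0,0]],[0,[-6,0,-41],[0,0,0]],[0,[-6,0,-41],[0,0,0]],[0,[-6,0,-41],[0,0,0]],[0,[-6,0,-41],[0,0,0]]]' 20
python3 -m handwheel '[[0,[-6,0,-41],[0,0,0]],[0,[-6,0,-41],[0,0,0]],[0,[-6,0,-41],[0,0,0]],[0,[-6,0,-41],[0,0,0]],[0,[-6,0,-41],[0,0,0]],[0,[-6,0,-41],[0,0,0]],[0,[-6,0,-41],[0,0,0]],[0,[-6,0,-41],[0,0,0]],[0,[-6,0,-41],[0,0,0]],[0,[-6,0,-41],[0,0,0]]]'
cat > look.py <<'E'
from h import *
import sys
tag=sys.argv[1]
s=env.state(); print({k:np.round(s[k],1).tolist() for k in ["time_s","qpos","qvel","ee_pos","ee_rot","force","gripper_width"]})
im=env.grab_frame("wrist"); cv2.imwrite(f"pics/{tag}.png",im[:,:,::-1])
for l,z in [("stop_top",125),("blue_button_top",107),("green_button_top",107)]:
    for d in env.masks_of("wrist",l)[:1]:
        print(l,round(float(d["p"]),2),np.round(d["location"],1),int(d["region"].sum()),atz(ray("wrist",d["location"],s),z).round(1))
E
python3 look.py w1
```

```text
time_s: 1.88
ee_pos: [233.7, -368.9, 332.1]
ee_rot: [-90.0, 0.0, 162.3]
force: [0.8, 0.6, 0.8]
gripper_width: 27.7
time_s: 2.72
ee_pos: [415.0, 4.0, 332.4]
ee_rot: [-90.0, 0.1, 162.4]
force: [1.3, -1.0, 1.0]
gripper_width: 1.0
{'time_s': 2.7, 'qpos': [-1.0, -0.2, 91.2, -0.0, 89.0, 106.6], 'qvel': [64.5, 20.2, -19.5, -0.5, -1.0, 64.1], 'ee_pos': [415.0, 4.0, 332.4], 'ee_rot': [-90.0, 0.1, 162.4], 'force': [1.3, -1.0, 1.0], 'gripper_width': 1.0}
stop_top 0.85 [214.   95.1] 1481 [522.7  23.  125. ]
blue_button_top 0.71 [295.7 125.6] 300 [453.9 -67.9 107. ]
green_button_top 0.54 [301.   81.8] 382 [505.9 -89.9 107. ]
```

View pics/w1.png

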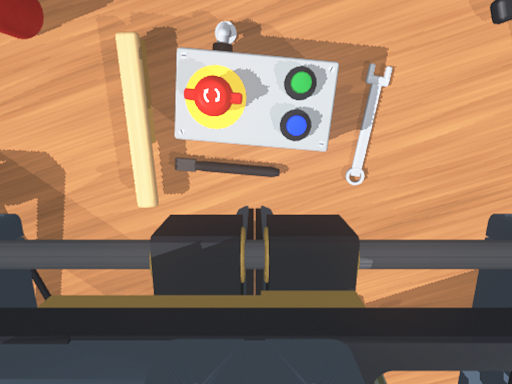

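The wrist view shows the red head at about (212,96), blue at (296,125) and green at (301,82). The lid is turned about 5° relative to the tool. The arm was still moving in that frame, so I'll take a settled one, then a second viewpoint.

```bash
python3 look.py w2; python3 look.py w2
```

```text
{'time_s': 2.9, 'qpos': [-1.2, -0.2, 91.2, -0.0, 89.0, 106.3], 'qvel': [-3.1, -1.0, 0.5, -0.3, 0.1, -0.1], 'ee_pos': [414.7, 2.6, 331.8], 'ee_rot': [-89.9, -0.0, 162.5], 'force': [0.2, -0.7, -0.2], 'gripper_width': 0.5}
stop_top 0.64 [211.8  94.2] 1464 [523.7  24.  125. ]
blue_button_top 0.8 [294.8 124.3] 324 [455.3 -68.5 107. ]
green_button_top 0.93 [303.  82.] 391 [504.3 -93.4 107. ]
{'time_s': 3.1, 'qpos': [-1.5, -0.2, 91.2, -0.0, 89.0, 106.3], 'qvel': [-0.3, 0.0, -0.0, 0.1, -0.2, 0.1], 'ee_pos': [414.3, 0.5, 332.2], 'ee_rot': [-90.0, 0.0, 162.2], 'force': [-0.2, -0.2, 0.1], 'gripper_width': 0.6}
stop_top 0.62 [294.4 127.7] 308 [451.7 -66.9 125. ]
blue_button_top 0.78 [293. 126.] 334 [453.4 -67.8 107. ]
green_button_top 0.73 [300.   83.9] 375 [502.5 -91.6 107. ]
```

Run:
```python
import cv2
im=cv2.imread("pics/w2.png")
cv2.imwrite("pics/w2z.png",cv2.resize(im[20:185,140:360],(800,600),interpolation=cv2.INTER_CUBIC))
```

```text
(no output)
```

View pics/w2z.png

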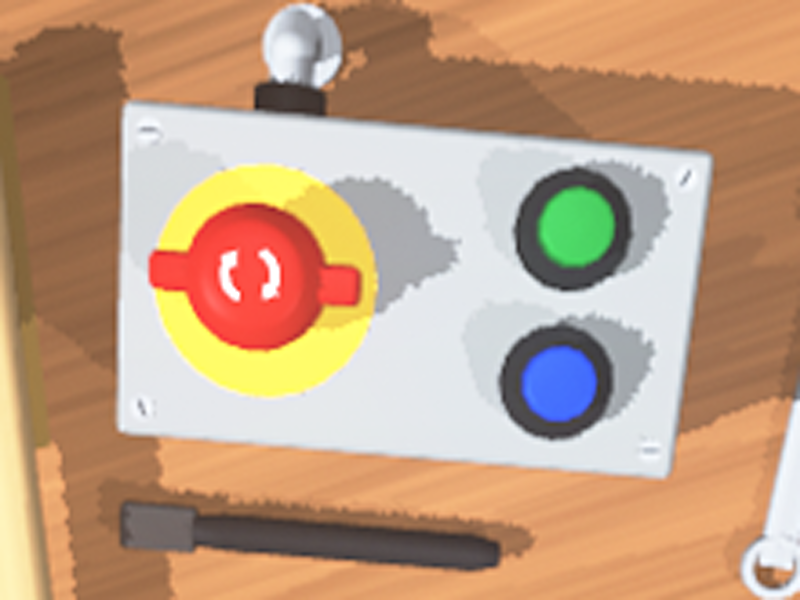

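```bash
cat > fit.py <<'E'
from h import *
from scipy.optimize import least_squares
mod=dict(red=(0,55,125),blue=(-28,-60,107),green=(28,-60,107),fl=(60,110,85),fr=(60,-110,85),nr=(-60,-110,85),nl=(-60,110,85))
def world(p,k):
    a=np.radians(p[2]);m=mod[k] if isinstance(k,str) else k
    return np.array([p[0]+m[0]*np.cos(a)-m[1]*np.sin(a),p[1]+m[0]*np.sin(a)+m[1]*np.cos(a),m[2]+p[3]])
def fit(views):
    f=lambda p:np.concatenate([proj("wrist",world(p,k),s)-px for s,o in views for k,px in o.items()])
    r=least_squares(f,[506,-25,-23,0]); return r.x,r.fun
E
python3 - <<'E'
from fit import *
s=env.state()
o={k:(140+a/3.636,20+b/3.636) for k,(a,b) in dict(red=(249,276),blue=(560,384),green=(576,227),fl=(125,101),fr=(711,154),nr=(671,476),nl=(120,432)).items()}
print({k:atz(ray("wrist",v,s),mod[k][2]).round(1) for k,v in o.items()})
p,e=fit([(s,o)]);print(p.round(2),e.round(1))
for k in ["red","blue","green"]:print(k,world(p,k).round(1))
E
```

```text
{'red': array([523.3,  26.7, 125. ]), 'blue': array([453.7, -68.8, 107. ]), 'green': array([505.2, -89.6, 107. ]), 'fl': array([600.3,  54. ,  85. ]), 'fr': array([ 516.2, -148.5,   85. ]), 'nr': array([ 404.4, -103.7,   85. ]), 'nl': array([487.8,  99.8,  85. ])}
[ 5.0228e+02 -2.4270e+01 -2.2370e+01 -2.6000e-01] [ 0.1  0.1  0.2  0.   0.5 -0.3 -0.2  0.7  0.2  0.1 -0.5 -0.2 -0.5 -0.4]
red [523.2  26.6 124.7]
blue [453.6 -69.1 106.7]
green [505.3 -90.4 106.7]
```

The station fit is subpixel, with yaw -22.4° and a height error of -0.3 mm. I'll take a second, closer view on the way to confirm it.

```bash
python3 -m handwheel '[[0,[-4,18,-15],[0,4.6,0]],[0,[-4,18,-15],[0,0,0]],[0,[-4,18,-15],[0,0,0]],[0,[-4,18,-15],[0,0,0]],[0,[0,18,-5],[0,0,0]],[0,[0,0,0],[0,0,0]],[0,[0,0,0],[0,0,0]],[0,[0,0,0],[0,0,0]],[0,[0,0,0],[0,0,0]],[0,[0,0,0],[0,0,0]]]'; python3 look.py w3
python3 - <<'E'
from fit import *
im=cv2.imread("pics/w3.png")
s=env.state()
p=[502.28,-24.27,-22.37,-.26]
for k in mod: 
    q=proj("wrist",world(p,k),s); print(k,q.round(1))
z=cv2.resize(im[0:210,120:400],(800,600),interpolation=cv2.INTER_CUBIC)
cv2.imwrite("pics/w3z.png",z)
E
```

```text
time_s: 4.15
ee_pos: [453.6, 56.3, 243.3]
ee_rot: [-90.1, 0.1, 157.7]
force: [-0.4, -0.4, -0.2]
gripper_width: 0.4
{'time_s': 4.2, 'qpos': [5.6, 5.4, 97.7, -0.0, 76.8, 117.9], 'qvel': [0.2, 0.1, 0.4, 0.1, -0.2, 0.0], 'ee_pos': [453.6, 56.3, 243.3], 'ee_rot': [-90.1, 0.1, 157.7], 'force': [-0.4, -0.4, -0.2], 'gripper_width': 0.4}
stop_top 0.7 [256.8 106.4] 2251 [525.9  23.5 125. ]
blue_button_top 0.71 [159.1 126.1] 5256 [547.6 128.  107. ]
green_button_top 0.94 [367.   84.1] 603 [503.8 -91.6 107. ]
red [255.  109.6]
blue [361.2 137.2]
green [365.7  82.5]
fl [204.4  53.4]
fr [407.2  53.8]
nr [395.2 163.9]
nl [208.  163.6]
```

View pics/w3z.png

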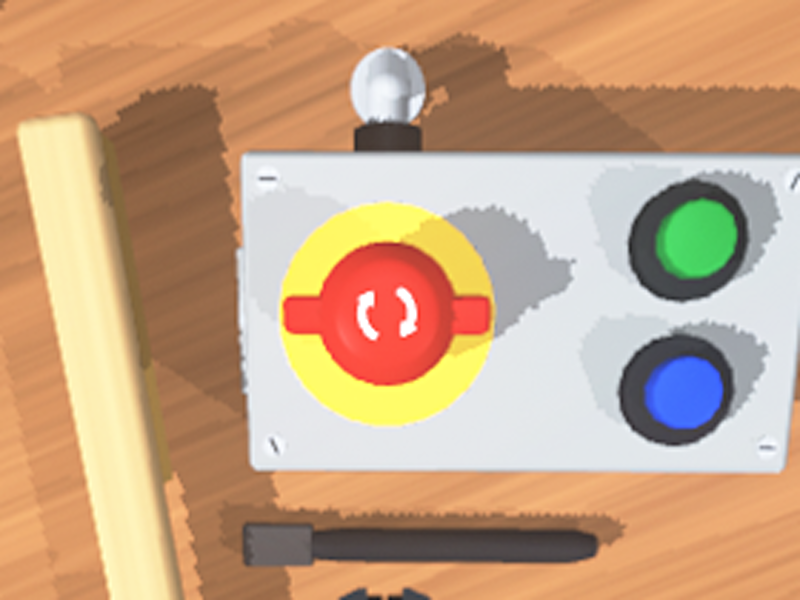

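Run:
```python
from fit import *
s=env.state()
o1={k:(140+a/3.636,20+b/3.636) for k,(a,b) in dict(red=(249,276),blue=(560,384),green=(576,227),fl=(125,101),fr=(711,154),nr=(671,476),nl=(120,432)).items()}
o2={k:(120+a/2.857,b/2.857) for k,(a,b) in dict(red=(388,313),blue=(685,392),green=(703,238),fl=(243,154),nl=(250,470)).items()}
s1=dict(s,ee_pos=[414.3,.5,332.2],ee_rot=[-90,0,162.2])
for v in ([(s,o2)],[(s1,o1),(s,o2)]):
    p,e=fit(v);print(p.round(2),e.round(1))
    for k in ["red","blue"]:print(k,world(p,k).round(1))
print("tri",{k:tri([ray("wrist",o1[k],s1),ray("wrist",o2[k],s)]).round(1) for k in ("red","blue","green")})
Rm=R.from_euler("xyz",s["ee_rot"],degrees=True).as_matrix()
print("tool delta to red",(Rm.T@(world(p,"red")-s["ee_pos"])).round(1))
```

```text
[501.8  -24.18 -22.53  -1.46] [-0.7  0.4  1.1  0.5 -0.6 -0.1 -0.3 -0.   0.6 -0.9]
red [522.9  26.6 123.5]
blue [453.  -68.9 105.5]
[501.94 -24.43 -22.44  -1.09] [-0.   0.2 -0.1  0.1  0.2 -0.1 -0.2  0.9 -0.1  0.4 -0.8 -0.2 -0.5 -0.4
 -0.5  0.2  1.4  0.3 -0.4 -0.4 -0.2 -0.2  0.8 -0.9]
red [522.9  26.4 123.9]
blue [453.2 -69.2 105.9]
tri {'red': array([522.8,  25.9, 127.2]), 'blue': array([452.8, -70.1,  98.4]), 'green': array([504.6, -89.6, 109.3])}
tool delta to red [-75.8 118.7   1.5]
```

```bash
python3 -m handwheel '[[0,[-15,16,0],[0,0,0]],[0,[-15,16,0],[0,0,0]],[0,[-15,16,0.5],[0,0,0]],[0,[-15,16,1],[0,0,0]],[0,[-16,16,0],[0,0,0]],[0,[0,13,0],[0,0,0]],[0,[0,10,0],[0,0,0]],[0,[0,0,0],[0,0,0]],[0,[0,0,0],[0,0,0]],[0,[0,0,0],[0,0,0]]]'; python3 look.py w4
python3 - <<'E'
from h import *
im=env.grab_frame("scene");cv2.imwrite("pics/s4z.png",cv2.resize(im[120:240,170:330,::-1],(800,600),interpolation=cv2.INTER_CUBIC))
E
```

```text
time_s: 5.18
ee_pos: [523.2, 26.7, 140.0]
ee_rot: [-90.0, 0.1, 157.8]
force: [0.2, 0.8, -0.0]
gripper_width: 0.5
{'time_s': 5.2, 'qpos': [1.7, 15.5, 100.1, -0.0, 64.3, 113.9], 'qvel': [0.0, -0.4, -0.4, -0.0, -0.1, -0.0], 'ee_pos': [523.2, 26.7, 140.0], 'ee_rot': [-90.0, 0.1, 157.8], 'force': [0.2, 0.8, -0.0], 'gripper_width': 0.5}
stop_top 0.61 [253.9 195.8] 2774 [534.4  21.9 125. ]
blue_button_top 0.77 [391.3 230.3] 637 [461.8 -68.2 107. ]
green_button_top 0.6 [399.4 169.4] 1040 [507.3 -88.  107. ]
```

View pics/w4.png

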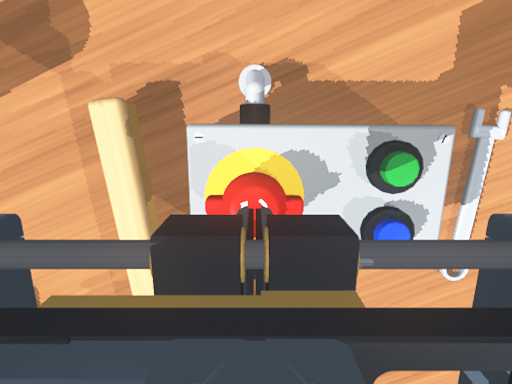

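View pics/s4z.png

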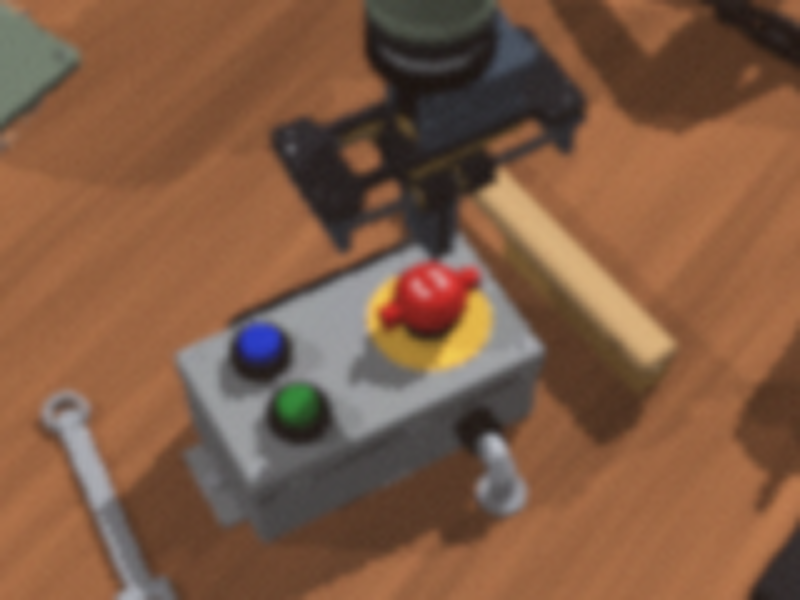

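Run:
```python
from fit import *
s=env.state();p=[502,-24.4,-22.4,0]
for x in (0,8,12,26):print(x,proj("wrist",world(p,(x,55,125 if x<20 else 113)),s).round(1))
for t in ((16,0,13),(-16,0,13),(-16,0,-13),(-10,0,0)):
    Rm=R.from_euler("xyz",s["ee_rot"],degrees=True).as_matrix();print(t,proj("wrist",np.array(s["ee_pos"])+Rm@np.array(t),s).round(1))
im=cv2.imread("pics/w4.png");cv2.imwrite("pics/w4z.png",cv2.resize(im[140:260,170:330],(800,600),interpolation=cv2.INTER_CUBIC))
```

```text
0 [254.  212.1]
8 [254.1 201.6]
12 [254.1 196.3]
26 [254.1 174.4]
(16, 0, 13) [272.3 240. ]
(-16, 0, 13) [272.9 195.5]
(-16, 0, -13) [234.4 195.6]
(-10, 0, 0) [253.7 204.1]
```

View pics/w4z.png

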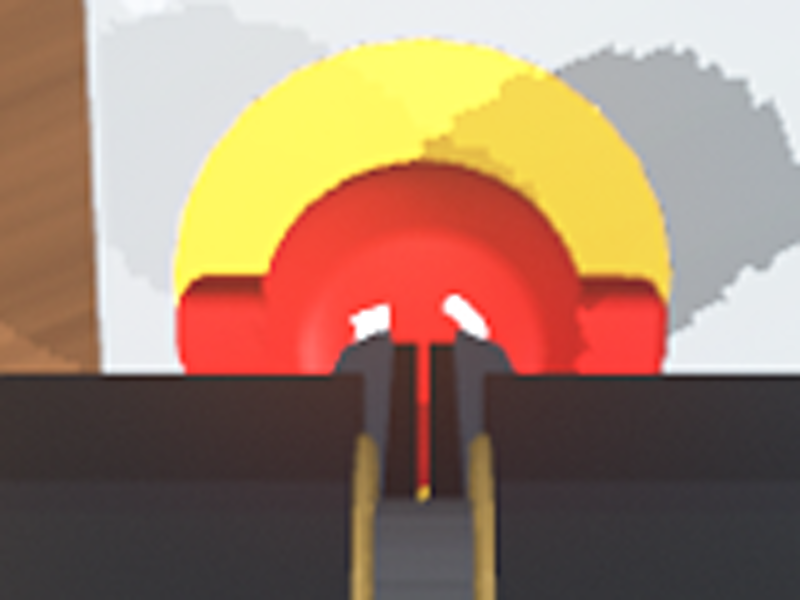

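The fingertip is centred over the crown. The visible tip is about ±12 mm across and its front edge about 7 mm ahead of the TCP. Pressing down now.

```bash
python3 -m handwheel '[[0,[0,7,0],[0,0,0]],[0,[0,5,0],[0,0,0]],[0,[0,3,0],[0,0,0]],[0,[0,2,0],[0,0,0]],[0,[0,2,0],[0,0,0]],[0,[0,2,0],[0,0,0]],[0,[0,2,0],[0,0,0]],[0,[0,1,0],[0,0,0]],[0,[0,0,0],[0,0,0]],[0,[0,0,0],[0,0,0]]]'
```

```text
time_s: 6.27
ee_pos: [523.0, 26.5, 115.1]
ee_rot: [-90.0, 0.0, 157.8]
force: [-0.2, -1.0, 0.3]
gripper_width: 0.1
```

Run:
```python
from h import *
s=env.state();print(s["force"],s["ee_pos"],s["time_s"])
im=env.grab_frame("wrist");cv2.imwrite("pics/w5z.png",cv2.resize(im[140:260,170:330,::-1],(800,600),interpolation=cv2.INTER_CUBIC))
im=env.grab_frame("scene");cv2.imwrite("pics/s5z.png",cv2.resize(im[120:240,170:330,::-1],(800,600),interpolation=cv2.INTER_CUBIC))
s=env.state();print(s["force"],s["ee_pos"],s["time_s"])
```

```text
[-0.21033085 -1.03644629  0.29820107] [522.97916858  26.50017823 115.06370724] 6.2667
[ 0.32402214 -0.09711425  0.39753823] [523.04932037  26.49843524 115.16417562] 6.3667
```

View pics/w5z.png

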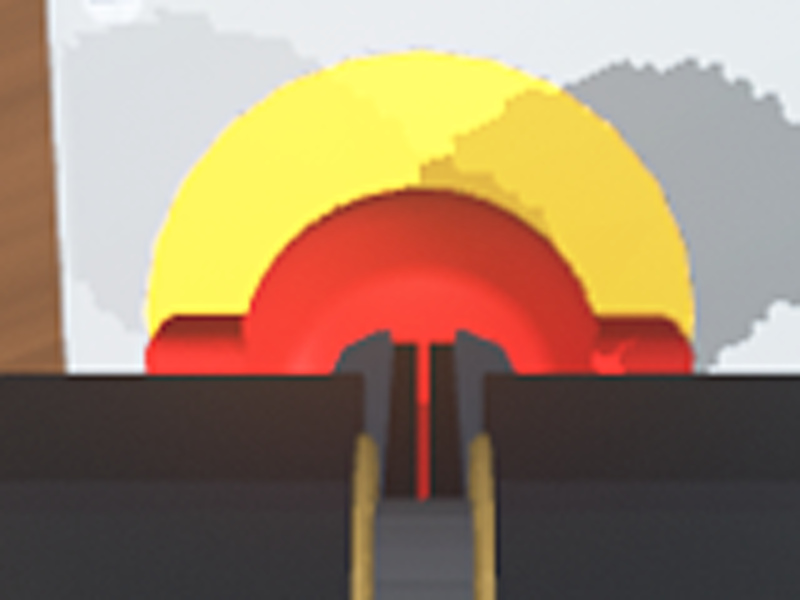

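View pics/s5z.png

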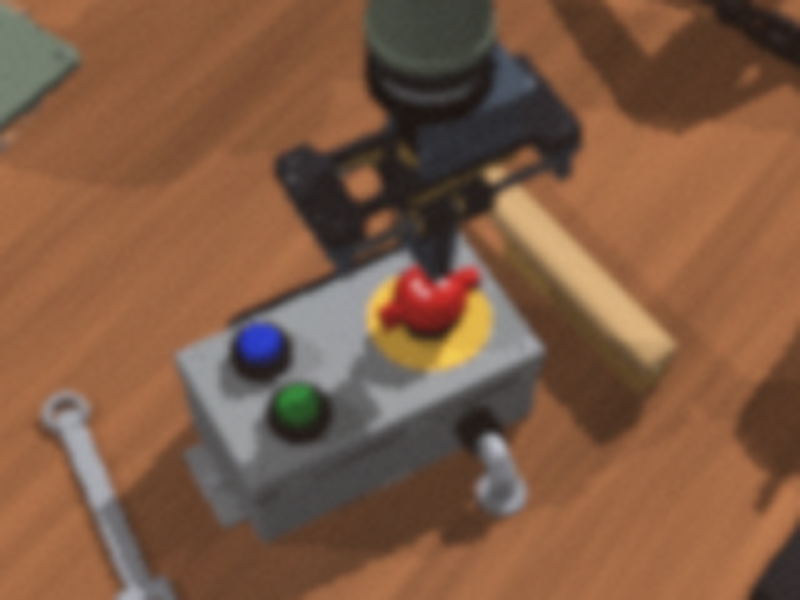

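Run:
```python
from fit import *
s=env.state();p=[502,-24.4,-22.4,0]
for dz in (0,-8.5):
  print(dz,"skirt",proj("wrist",world(p,(26,55,113+dz)),s).round(1),"ear corners",proj("wrist",world(p,(7,93,117+dz)),s).round(1),proj("wrist",world(p,(7,17,117+dz)),s).round(1),"crown front",proj("wrist",world(p,(12,55,125+dz)),s).round(1))
print("disc",proj("wrist",world(p,(43,55,85)),s).round(1),"TCP",proj("wrist",np.array(s["ee_pos"]),s))
```

```text
0 skirt [253.9 180.5] ear corners [197.6 209.1] [310.  209.4] crown front [253.8 205.3]
-8.5 skirt [253.9 178.2] ear corners [199.8 205.7] [307.8 206. ] crown front [253.8 201.9]
disc [254.  151.2] TCP [253.66700402 218.15717131]
```

```bash
python3 -m handwheel '[[0,[0,1,0],[0,0,0]],[0,[0,0.5,0],[0,0,0]],[0,[0,0.5,0],[0,0,0]],[0,[0,0,0],[0,0,0]],[0,[0,0,0],[0,0,0]],[0,[0,0,0],[0,0,0]],[0,[0,0,0],[0,0,0]],[0,[0,0,0],[0,0,0]],[0,[0,0,0],[0,0,0]],[0,[0,0,0],[0,0,0]]]'
```

```text
time_s: 7.2
ee_pos: [522.9, 26.5, 113.0]
ee_rot: [-90.0, 0.0, 157.8]
force: [-0.0, -0.3, 0.1]
gripper_width: 0.2
```

Run:
```python
from fit import *
im=env.grab_frame("wrist");cv2.imwrite("pics/w6z.png",cv2.resize(im[140:260,170:330,::-1],(800,600),interpolation=cv2.INTER_CUBIC))
s=env.state();p=[502,-24.4,-22.4,0];print(s["effort"],s["force"],s["torque"])
for dz in (0,-8.5):
  print(dz,"skirt",proj("wrist",world(p,(26,55,113+dz)),s).round(1),"ear corners",proj("wrist",world(p,(7,93,117+dz)),s).round(1),proj("wrist",world(p,(7,17,117+dz)),s).round(1),"crown front",proj("wrist",world(p,(12,55,125+dz)),s).round(1))
print("disc",proj("wrist",world(p,(43,55,85)),s).round(1),"TCP",proj("wrist",np.array(s["ee_pos"]),s))
```

```text
[ 1.18413493e-03 -3.77683640e+01 -2.11009812e+01  1.44169891e-03
 -8.52100365e-02  1.09852812e-05] [ 0.27870113  0.04551961 -0.01520778] [0.0335095  0.030714   0.01864007]
0 skirt [253.8 181. ] ear corners [197.  209.8] [310.5 210.1] crown front [253.7 206. ]
-8.5 skirt [253.8 178.6] ear corners [199.2 206.4] [308.3 206.6] crown front [253.7 202.6]
disc [253.9 151.3] TCP [253.66727529 218.15768806]
```

View pics/w6z.png

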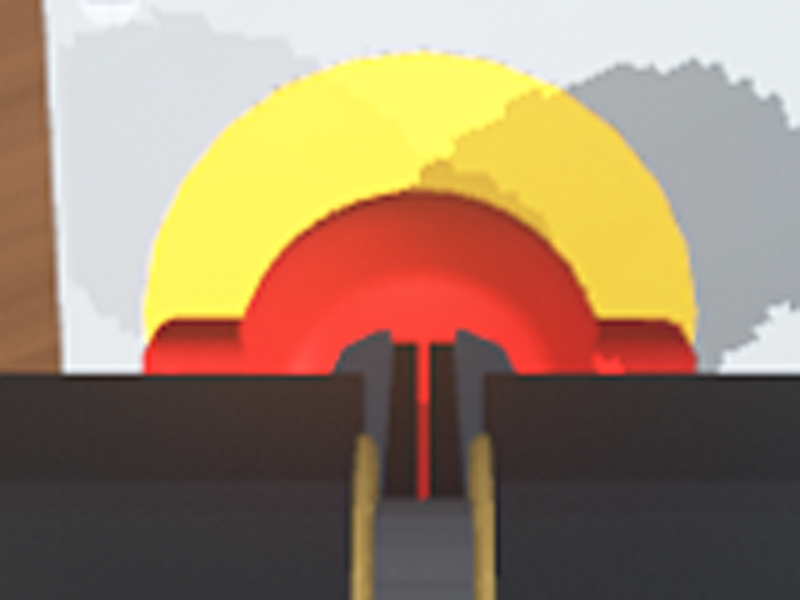

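Run:
```python
from fit import *
im=env.grab_frame("scene")[:,:,::-1].copy()
im2=env.grab_frame("top")[:,:,::-1].copy()
s=env.state();p=[502,-24.4,-22.4,0]
def mk(im,n,x0,y0,k,name):
    z=cv2.resize(im[y0:y0+600//k,x0:x0+800//k],(800,600),interpolation=cv2.INTER_CUBIC)
    for q,c in [(np.array(s["ee_pos"]),(255,255,0)),(world(p,"red"),(0,255,0)),(world(p,"blue"),(255,255,255)),(world(p,"fl"),(255,0,255)),(world(p,"nl"),(255,0,255)),(world(p,"fr"),(255,0,255)),(world(p,"nr"),(255,0,255))]:
        u=proj(n,q); cv2.drawMarker(z,tuple(int(v) for v in ((u-[x0,y0]+.5)*k)),c,0,14,1); print(n,u.round(1))
    cv2.imwrite(name,z)
mk(im,"scene",190,130,8,"pics/s7.png"); mk(im2,"top",200,160,8,"pics/t7.png")
```

```text
scene [255.  178.3]
scene [255.  176.2]
scene [220.9 187.1]
scene [277.6 189.1]
scene [260. 165.]
scene [219.7 216.7]
scene [204. 190.]
top [240.5 205.4]
top [240.4 204.7]
top [268.2 226.1]
top [233.1 185.7]
top [219.3 216.4]
top [290.6 209.6]
top [277.7 241.1]
```

View pics/s7.png

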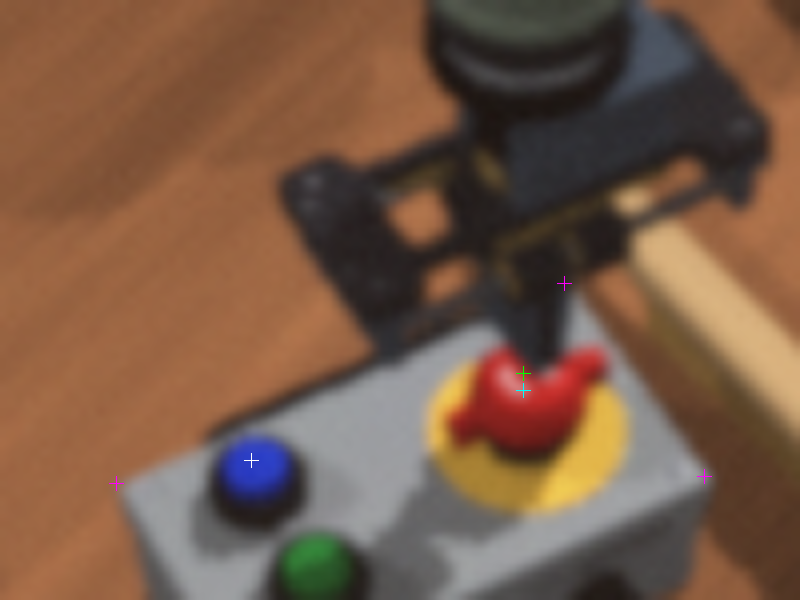

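View pics/t7.png

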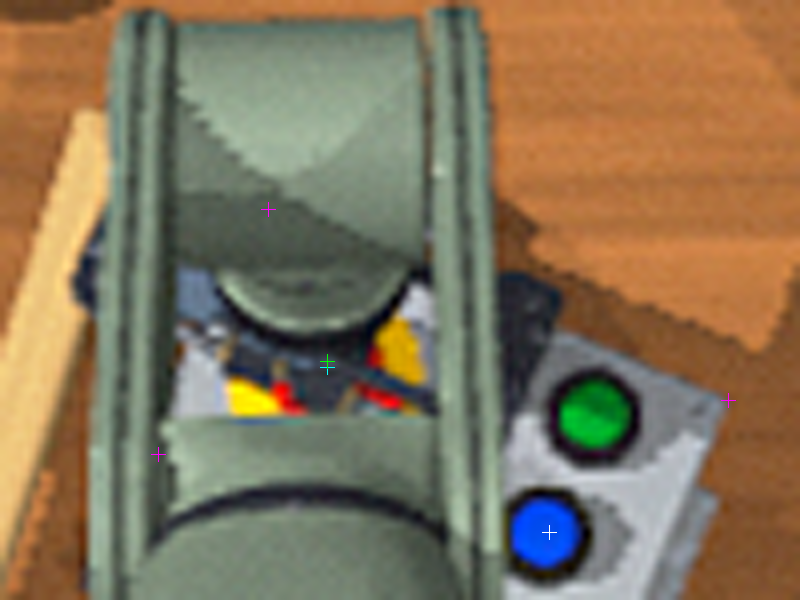

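The force stays near zero and the ears' apparent width (109.8 px) matches a head that is still out. So the fingertip seems to sit higher than the nominal TCP. I'll creep down and watch the force.

```bash
python3 -m handwheel '[[0,[0,0.5,0],[0,0,0]],[0,[0,0.5,0],[0,0,0]],[0,[0,0.5,0],[0,0,0]],[0,[0,0.5,0],[0,0,0]],[0,[0,0.5,0],[0,0,0]],[0,[0,0.5,0],[0,0,0]],[0,[0,0,0],[0,0,0]],[0,[0,0,0],[0,0,0]],[0,[0,0,0],[0,0,0]],[0,[0,0,0],[0,0,0]]]'
python3 - <<'E'
from h import *
im=env.grab_frame("wrist");cv2.imwrite("pics/w8z.png",cv2.resize(im[140:260,170:330,::-1],(800,600),interpolation=cv2.INTER_CUBIC))
E
```

```text
time_s: 8.18
ee_pos: [522.9, 26.5, 110.1]
ee_rot: [-90.0, 0.0, 157.8]
force: [-0.2, 0.1, 0.5]
gripper_width: 0.8
```

View pics/w8z.png

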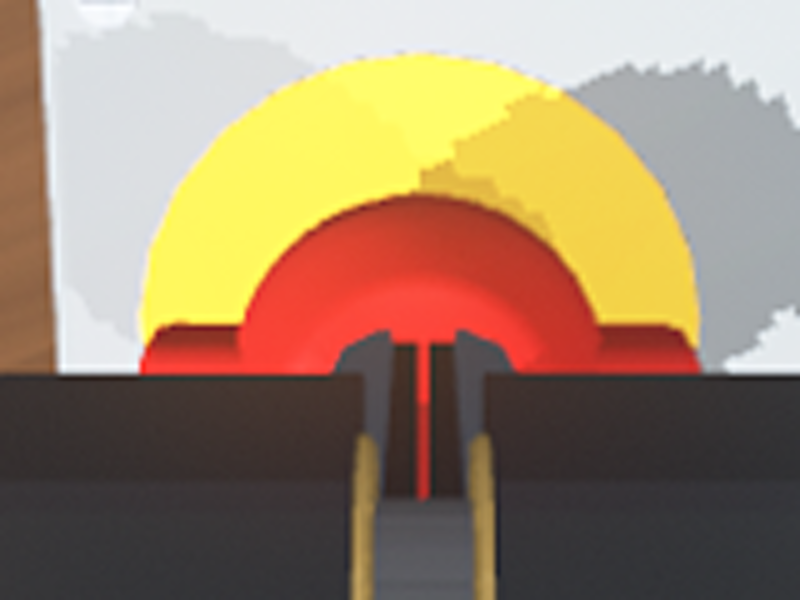

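Run:
```python
from fit import *
s=env.state();Rm=R.from_euler("xyz",s["ee_rot"],degrees=True).as_matrix()
print(s["force"],s["effort"])
for y in (0,-10,-19,-25):
  for x in (-16,-11,-6,16): print(y,x,[proj("wrist",np.array(s["ee_pos"])+Rm@np.array((x,y,z)),s).round(1).tolist() for z in (5,13.5)])
c=env.camera_info("wrist")
# triangulate tip from wrist ray & scene
```

```text
[ 0.31955976 -0.47727143 -0.171935  ] [ 7.45193593e-04 -3.78159428e+01 -2.09995383e+01  1.23278325e-03
 -8.51689931e-02 -2.58938871e-05]
0 -16 [[261.1, 195.6], [273.6, 195.6]]
0 -11 [[261.0, 202.7], [273.5, 202.7]]
0 -6 [[261.0, 209.8], [273.4, 209.8]]
0 16 [[260.8, 240.0], [273.0, 240.0]]
-10 -16 [[261.4, 199.3], [274.6, 199.2]]
-10 -11 [[261.4, 206.7], [274.5, 206.7]]
-10 -6 [[261.3, 214.1], [274.4, 214.1]]
-10 16 [[261.1, 245.6], [273.9, 245.6]]
-19 -16 [[261.7, 202.9], [275.5, 202.9]]
-19 -11 [[261.7, 210.7], [275.4, 210.7]]
-19 -6 [[261.6, 218.4], [275.3, 218.4]]
-19 16 [[261.5, 251.2], [274.7, 251.2]]
-25 -16 [[262.0, 205.5], [276.2, 205.5]]
-25 -11 [[261.9, 213.6], [276.1, 213.6]]
-25 -6 [[261.9, 221.5], [276.0, 221.5]]
-25 16 [[261.7, 255.2], [275.4, 255.2]]
```

```bash
python3 -m handwheel '[[0,[0,0.5,0],[0,0,0]],[0,[0,0.5,0],[0,0,0]],[0,[0,0.5,0],[0,0,0]],[0,[0,0.5,0],[0,0,0]],[0,[0,0.5,0],[0,0,0]],[0,[0,0.5,0],[0,0,0]],[0,[0,0.5,0],[0,0,0]],[0,[0,0.5,0],[0,0,0]],[0,[0,0,0],[0,0,0]],[0,[0,0,0],[0,0,0]]]'
python3 - <<'E'
from h import *
im=env.grab_frame("scene");cv2.imwrite("pics/s9.png",cv2.resize(im[130:205,190:290,::-1],(800,600),interpolation=cv2.INTER_CUBIC))
im=env.grab_frame("wrist");cv2.imwrite("pics/w9.png",im[:,:,::-1])
E
```

```text
time_s: 9.07
ee_pos: [522.9, 26.5, 106.0]
ee_rot: [-90.0, -0.0, 157.8]
force: [-0.2, 0.4, -0.3]
gripper_width: 0.2
```

View pics/s9.png

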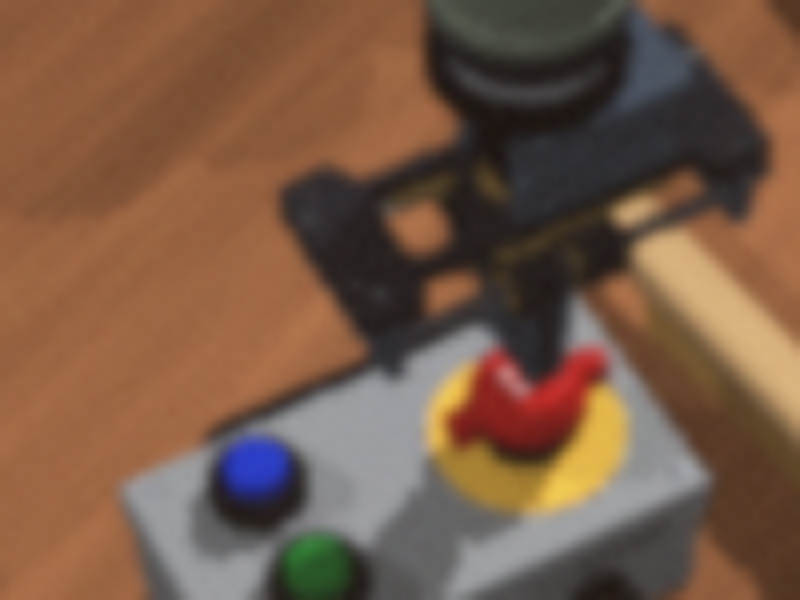

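View pics/w9.png

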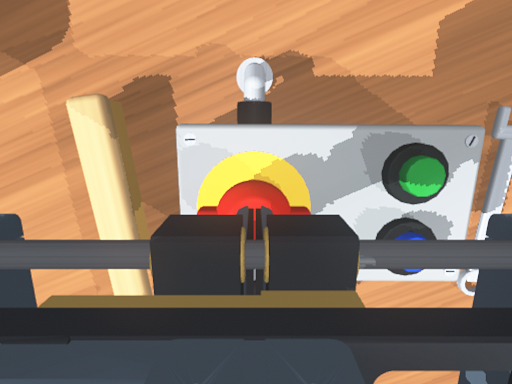

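Run:
```python
from fit import *
s=env.state();Rm=R.from_euler("xyz",s["ee_rot"],degrees=True).as_matrix()
u=np.array([190+540/8-.5-.75,130+372/8-.5-.6])
a=ray("wrist",(254.5,207),s)
for y in (0,-5,-10,-15,-20,-25,-30):
    # point on the wrist ray at tool y
    o,d=a; ot=Rm.T@(o-s["ee_pos"]);dt=Rm.T@d; q=ot+dt*(y-ot[1])/dt[1]
    w=s["ee_pos"]+Rm@q; print(y,q.round(1),w.round(1),proj("scene",w).round(1),"obs",u)
```

```text
0 [-8.   0.   0.6] [530.1  23.  106. ] [256.  181.2] obs [256.25 175.4 ]
-5 [-9.4 -5.   0.6] [531.4  22.4 111. ] [256.2 180.6] obs [256.25 175.4 ]
-10 [-10.8 -10.    0.6] [532.7  21.9 116. ] [256.4 180.1] obs [256.25 175.4 ]
-15 [-12.2 -15.    0.6] [534.   21.4 121. ] [256.6 179.5] obs [256.25 175.4 ]
-20 [-13.7 -20.    0.6] [535.4  20.8 126. ] [256.9 178.9] obs [256.25 175.4 ]
-25 [-15.1 -25.    0.5] [536.7  20.3 131. ] [257.1 178.3] obs [256.25 175.4 ]
-30 [-16.5 -30.    0.5] [538.   19.8 136. ] [257.3 177.8] obs [256.25 175.4 ]
```

```bash
python3 -m handwheel '[[0,[0,0.7,0],[0,0,0]],[0,[0,0.7,0],[0,0,0]],[0,[0,0.7,0],[0,0,0]],[0,[0,0.7,0],[0,0,0]],[0,[0,0.7,0],[0,0,0]],[0,[0,0.5,0],[0,0,0]],[0,[0,0,0],[0,0,0]],[0,[0,0,0],[0,0,0]],[0,[0,0,0],[0,0,0]],[0,[0,0,0],[0,0,0]]]'
python3 - <<'E'
from h import *
s=env.state();print(s["qpos"],s["force"],s["torque"])
im=env.grab_frame("wrist")
cv2.imwrite("pics/w10z.png",cv2.resize(im[140:260,170:330,::-1],(800,600),interpolation=cv2.INTER_CUBIC))
E
```

```text
time_s: 10.0
ee_pos: [522.9, 26.5, 102.1]
ee_rot: [-90.0, 0.0, 157.8]
force: [-0.6, -0.1, 0.5]
gripper_width: 0.5
[ 1.64700162e+00  1.75117163e+01  1.03267073e+02 -4.37862129e-03
  5.92158397e+01  1.13877652e+02] [-0.63566875 -0.0869159   0.45039612] [ 0.09389348  0.04363192 -0.04762525]
```

View pics/w10z.png

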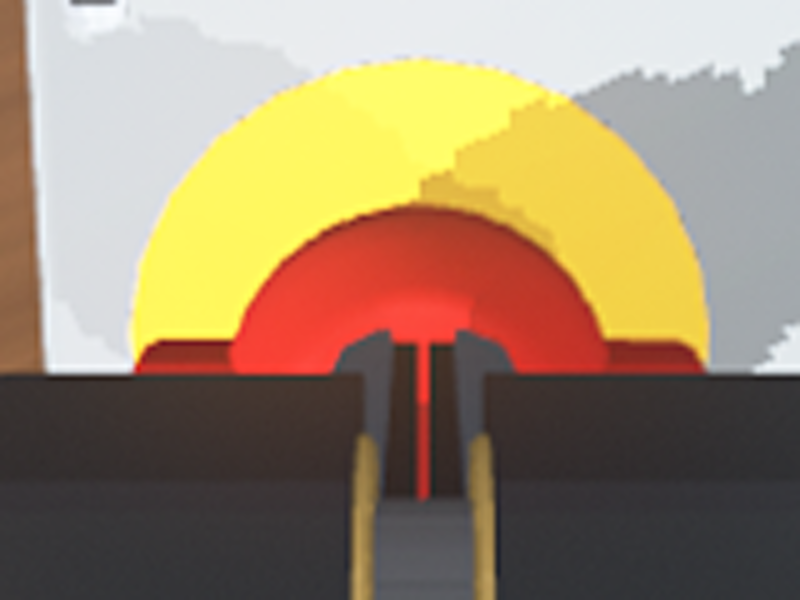

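```bash
python3 -m handwheel '[[0,[0,0.7,0],[0,0,0]],[0,[0,0.7,0],[0,0,0]],[0,[0,0.7,0],[0,0,0]],[0,[0,0.7,0],[0,0,0]],[0,[0,0.7,0],[0,0,0]],[0,[0,0.5,0],[0,0,0]],[0,[0,0,0],[0,0,0]],[0,[0,0,0],[0,0,0]],[0,[0,0,0],[0,0,0]],[0,[0,0,0],[0,0,0]]]'
python3 - <<'E'
from h import *
s=env.state();print(s["force"],s["effort"])
im=env.grab_frame("wrist")
cv2.imwrite("pics/w11z.png",cv2.resize(im[140:260,170:330,::-1],(800,600),interpolation=cv2.INTER_CUBIC))
im=env.grab_frame("scene");cv2.imwrite("pics/s11.png",cv2.resize(im[130:205,190:290,::-1],(800,600),interpolation=cv2.INTER_CUBIC))
E
```

```text
time_s: 10.88
ee_pos: [523.0, 26.5, 98.1]
ee_rot: [-90.0, 0.0, 157.8]
force: [-0.8, -0.3, 0.5]
gripper_width: 0.4
[-0.79322479 -0.29244982  0.48343998] [-9.44645508e-04 -3.80545592e+01 -2.05957764e+01  1.13450325e-03
 -8.47799401e-02  3.98834118e-05]
```

View pics/w11z.png

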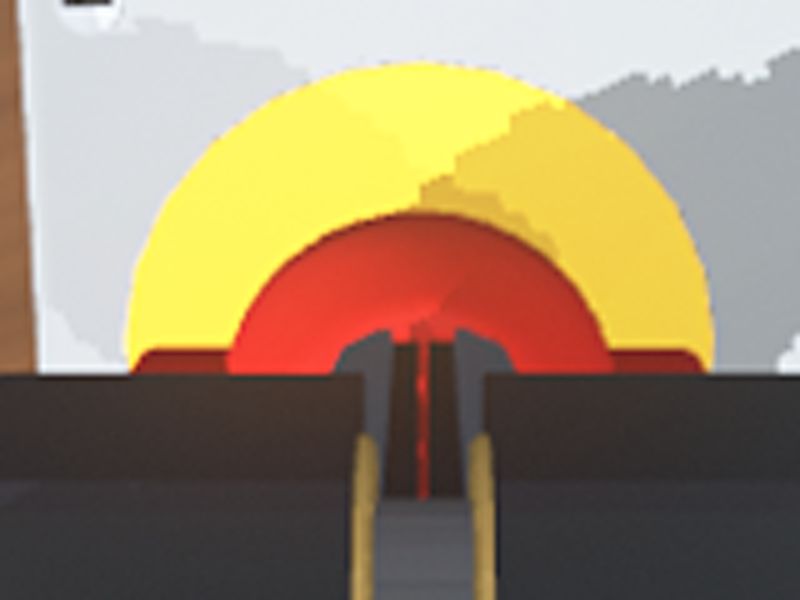

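View pics/s11.png

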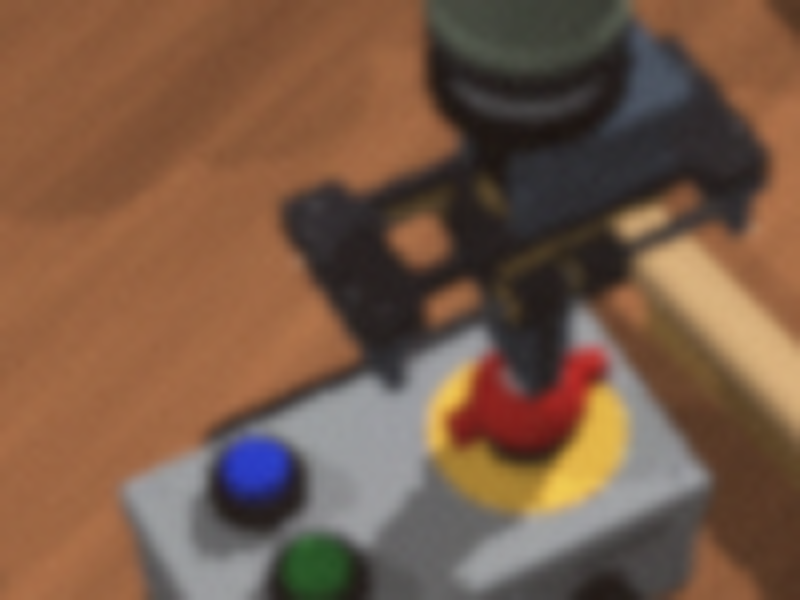

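The fingertip's shadow is now closing on the crown under it, so contact is near. The real tip sits about 25 mm above the reported TCP.

```bash
python3 -m handwheel '[[0,[0,0.5,0],[0,0,0]],[0,[0,0.5,0],[0,0,0]],[0,[0,0.5,0],[0,0,0]],[0,[0,0.5,0],[0,0,0]],[0,[0,0.5,0],[0,0,0]],[0,[0,0.5,0],[0,0,0]],[0,[0,0,0],[0,0,0]],[0,[0,0,0],[0,0,0]],[0,[0,0,0],[0,0,0]],[0,[0,0,0],[0,0,0]]]'
python3 - <<'E'
from h import *
s=env.state();print(s["force"],s["ee_pos"])
im=env.grab_frame("wrist")
cv2.imwrite("pics/w12z.png",cv2.resize(im[140:260,170:330,::-1],(800,600),interpolation=cv2.INTER_CUBIC))
E
```

```text
time_s: 11.82
ee_pos: [522.9, 26.5, 95.1]
ee_rot: [-90.0, 0.0, 157.8]
force: [-0.4, 0.2, -0.4]
gripper_width: 0.3
[-0.42517076  0.16243847 -0.38550674] [522.94292547  26.53398773  95.06810738]
```

View pics/w12z.png

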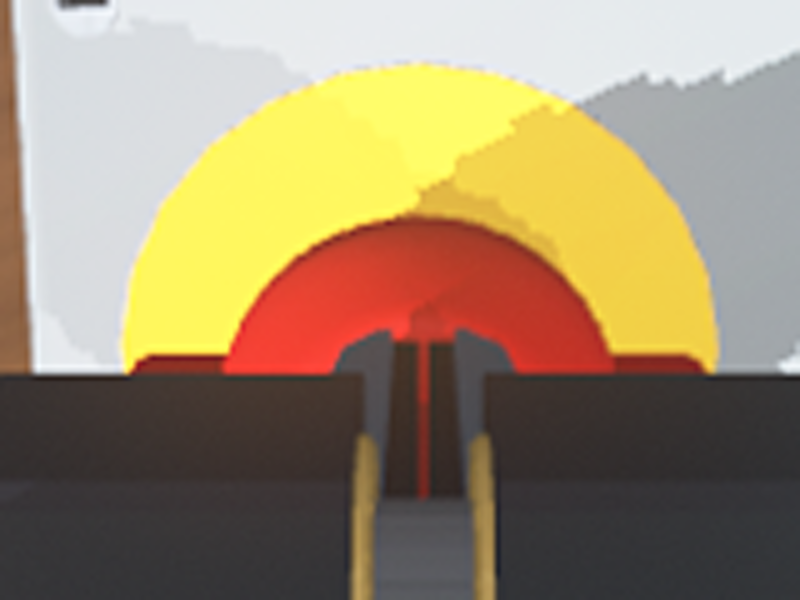

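```bash
python3 -m handwheel '[[0,[0,0.7,0],[0,0,0]],[0,[0,0.7,0],[0,0,0]],[0,[0,0.7,0],[0,0,0]],[0,[0,0.7,0],[0,0,0]],[0,[0,0.7,0],[0,0,0]],[0,[0,0.5,0],[0,0,0]],[0,[0,0,0],[0,0,0]],[0,[0,0,0],[0,0,0]],[0,[0,0,0],[0,0,0]],[0,[0,0,0],[0,0,0]]]'
python3 - <<'E'
from h import *
s=env.state();print(s["force"],s["effort"])
im=env.grab_frame("wrist")
cv2.imwrite("pics/w13z.png",cv2.resize(im[140:260,170:330,::-1],(800,600),interpolation=cv2.INTER_CUBIC))
E
```

```text
time_s: 12.7
ee_pos: [523.0, 26.5, 91.6]
ee_rot: [-90.0, 0.0, 157.8]
force: [-1.1, 0.2, 5.9]
gripper_width: 0.6
[-1.12069026  0.15252752  5.91573049] [-5.42057958e-02 -3.52826929e+01 -1.93826866e+01 -2.17703363e-02
 -6.27143215e-01  2.81208595e-04]
```

View pics/w13z.png

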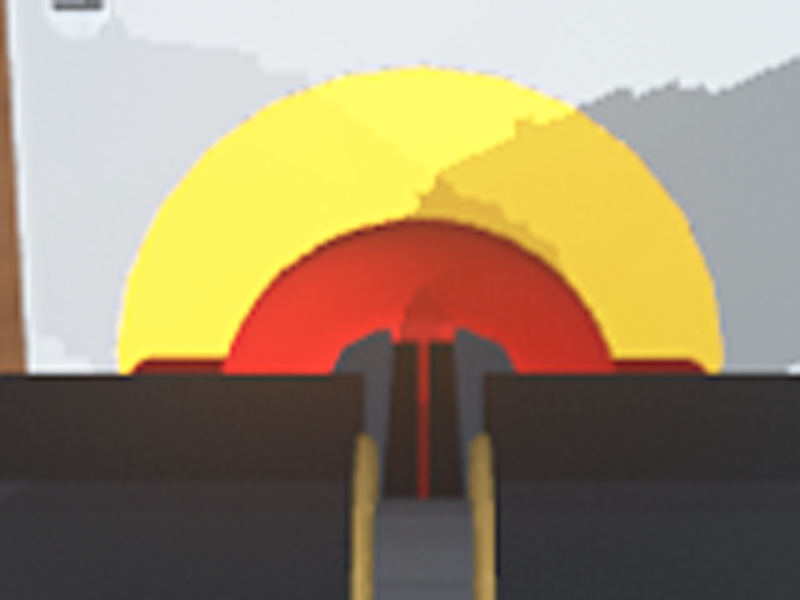

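Contact: 5.9 N at TCP z = 91.6, and the head follows the tool, so the tip is about 31 mm above the TCP. Pressing on through the travel; the arm's compliance is about 0.1 mm/N.

```bash
python3 -m handwheel '[[0,[0,0.8,0],[0,0,0]],[0,[0,0.8,0],[0,0,0]],[0,[0,0.8,0],[0,0,0]],[0,[0,0.8,0],[0,0,0]],[0,[0,0.8,0],[0,0,0]],[0,[0,0.8,0],[0,0,0]],[0,[0,0.6,0],[0,0,0]],[0,[0,0.4,0],[0,0,0]],[0,[0,0,0],[0,0,0]],[0,[0,0,0],[0,0,0]]]'
```

```text
time_s: 13.58
ee_pos: [523.0, 26.5, 85.7]
ee_rot: [-90.0, 0.0, 157.8]
force: [-1.0, -0.5, 3.6]
gripper_width: 0.5
```

```bash
python3 -m handwheel '[[0,[0,0.6,0],[0,0,0]],[0,[0,0.6,0],[0,0,0]],[0,[0,0.6,0],[0,0,0]],[0,[0,0.6,0],[0,0,0]],[0,[0,0,0],[0,0,0]],[0,[0,0,0],[0,0,0]],[0,[0,0,0],[0,0,0]],[0,[0,0,0],[0,0,0]],[0,[0,0,0],[0,0,0]],[0,[0,0,0],[0,0,0]]]'
python3 - <<'E'
from h import *
s=env.state();print(s["force"],s["ee_pos"])
im=env.grab_frame("wrist")
cv2.imwrite("pics/w14z.png",cv2.resize(im[140:260,170:330,::-1],(800,600),interpolation=cv2.INTER_CUBIC))
E
```

```text
time_s: 14.42
ee_pos: [523.0, 26.5, 83.4]
ee_rot: [-90.0, 0.0, 157.8]
force: [-1.7, 0.3, 5.3]
gripper_width: 0.7
[-1.66049718  0.25719508  5.27917161] [523.00972431  26.52675488  83.4091493 ]
```

View pics/w14z.png

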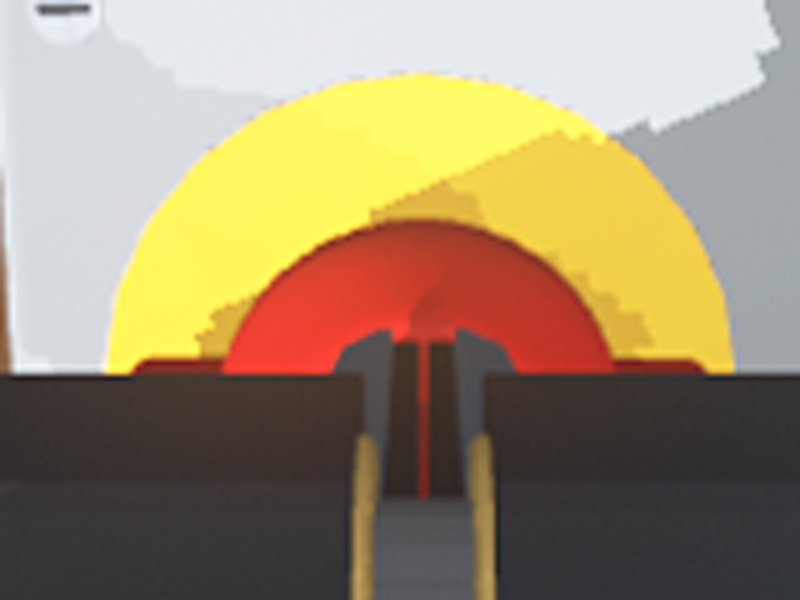

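```bash
python3 -m handwheel '[[0,[0,0.5,0],[0,0,0]],[0,[0,0.5,0],[0,0,0]],[0,[0,0.4,0],[0,0,0]],[0,[0,0.3,0],[0,0,0]],[0,[0,0.3,0],[0,0,0]],[0,[0,0,0],[0,0,0]],[0,[0,0,0],[0,0,0]],[0,[0,0,0],[0,0,0]],[0,[0,0,0],[0,0,0]],[0,[0,0,0],[0,0,0]]]'
```

```text
time_s: 15.3
ee_pos: [523.2, 26.6, 83.2]
ee_rot: [-90.0, 0.1, 157.8]
force: [-4.9, -0.6, 16.4]
gripper_width: 0.5
```

It's on the hard stop: 16 N at z = 83.2, which puts the tip 31.8 mm above the nominal TCP. Now I'll lift, move to the near side of the left ear, and check that it latched.

```bash
python3 -m handwheel '[[0,[0,-5,0],[0,0,0]],[0,[0,-10,0],[0,0,0]],[0,[0,-15,0],[0,0,0]],[0,[10,0,-13],[0,0,0]],[0,[10,0,-13],[0,0,0]],[0,[10,0,-13.5],[0,0,0]],[0,[0,0,0],[0,0,0]],[0,[0,0,0],[0,0,0]],[0,[0,0,0],[0,0,0]],[0,[0,0,0],[0,0,0]]]'; python3 look.py w15;  python3 - <<'E'
from fit import *
s=env.state();p=[502,-24.4,-22.4,0]
im=cv2.imread("pics/w15.png");cv2.imwrite("pics/w15z.png",cv2.resize(im[100:250,200:400],(800,600),interpolation=cv2.INTER_CUBIC))
for dz in (0,-8.5):
  print(dz,"ear corners far",*[proj("wrist",world(p,(7,y,117+dz)),s).round(1) for y in (93,17)],"crown",proj("wrist",world(p,(0,55,125+dz)),s).round(1),"skirt far",proj("wrist",world(p,(26,55,113+dz)),s).round(1))
a=np.radians(22.4);d=np.array(s["ee_pos"])[:2]-world(p,"red")[:2];print("station rel",d[0]*np.cos(a)-d[1]*np.sin(a),d[0]*np.sin(a)+d[1]*np.cos(a))
E
```

```text
time_s: 16.13
ee_pos: [510.3, 73.8, 110.8]
ee_rot: [-90.0, 0.0, 157.7]
force: [1.1, 1.4, -1.0]
gripper_width: 0.5
{'time_s': 16.1, 'qpos': [7.0, 16.4, 103.6, -0.0, 60.1, 119.2], 'qvel': [-0.4, 0.0, 0.1, 0.2, -0.1, 0.1], 'ee_pos': [510.3, 73.8, 110.8], 'ee_rot': [-90.0, 0.0, 157.7], 'force': [1.1, 1.4, -1.0], 'gripper_width': 0.5}
stop_top 0.57 [309.  171.8] 5148 [529.4  29.1 125. ]
blue_button_top 0.85 [465.3 208.7] 1466 [459.8 -64.6 107. ]
green_button_top 0.66 [482.5 133.1] 1695 [506.4 -87.  107. ]
0 ear corners far [255.4 166.2] [374.1 166.5] crown [316.7 179.4] skirt far [314.9 135.9]
-8.5 ear corners far [255.3 164.4] [369.2 164.6] crown [314.1 177. ] skirt far [312.5 135.2]
station rel -29.848379582060616 39.02927236258345
```

View pics/w15z.png

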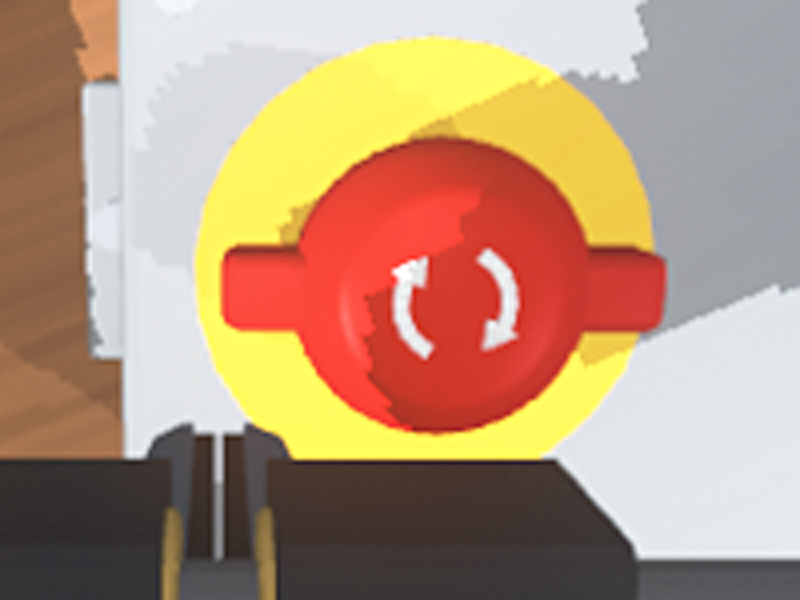

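Run:
```python
from h import *
for off in (75,89):
  for x in (0,-30,30):
    for y in (-32,-50,-79,-100):
      w=np.array([523,26.5,98])+np.array([-.925,.38,0])*x+np.array([-.38,-.925,0])*off+np.array([0,0,-y]); print(off,x,y,((proj("scene",w)-[190,130]+.5)*8).round())
```

```text
75 0 -32 [365. 439.]
75 0 -50 [363. 413.]
75 0 -79 [360. 371.]
75 0 -100 [358. 339.]
75 -30 -32 [400. 491.]
75 -30 -50 [398. 466.]
75 -30 -79 [396. 424.]
75 -30 -100 [394. 393.]
75 30 -32 [331. 387.]
75 30 -50 [329. 361.]
75 30 -79 [325. 318.]
75 30 -100 [322. 286.]
89 0 -32 [335. 452.]
89 0 -50 [333. 427.]
89 0 -79 [329. 385.]
89 0 -100 [326. 353.]
89 -30 -32 [369. 506.]
89 -30 -50 [367. 481.]
89 -30 -79 [364. 439.]
89 -30 -100 [362. 407.]
89 30 -32 [301. 401.]
89 30 -50 [299. 375.]
89 30 -79 [294. 332.]
89 30 -100 [291. 300.]
```

The image matches the latched prediction: crown at (314,176) and ears 111 px wide. Lowering the finger beside the ear.

```bash
python3 -m handwheel '[[0,[0,10,0],[0,0,0]],[0,[0,10,0],[0,0,0]],[0,[0,10,0],[0,0,0]],[0,[0,8,0],[0,0,0]],[0,[0,5,0],[0,0,0]],[0,[0,4,0],[0,0,0]],[0,[0,0,0],[0,0,0]],[0,[0,0,0],[0,0,0]],[0,[0,0,0],[0,0,0]],[0,[0,0,0],[0,0,0]]]'; python3 look.py w16;  python3 - <<'E'
from h import *
im=cv2.imread("pics/w16.png");cv2.imwrite("pics/w16z.png",cv2.resize(im[100:250,200:400],(800,600),interpolation=cv2.INTER_CUBIC))
E
```

```text
time_s: 17.17
ee_pos: [510.5, 74.5, 64.3]
ee_rot: [-90.0, 0.1, 157.8]
force: [-0.0, -0.3, -0.9]
gripper_width: 0.3
{'time_s': 17.2, 'qpos': [7.0, 19.2, 107.2, -0.0, 53.6, 119.3], 'qvel': [-0.0, -0.1, 0.1, 0.1, 0.0, -0.0], 'ee_pos': [510.5, 74.5, 64.3], 'ee_rot': [-90.0, 0.1, 157.8], 'force': [-0.0, -0.3, -0.9], 'gripper_width': 0.3}
stop_top 0.91 [329.7 178.9] 7659 [533.   26.9 125. ]
```

View pics/w16z.png

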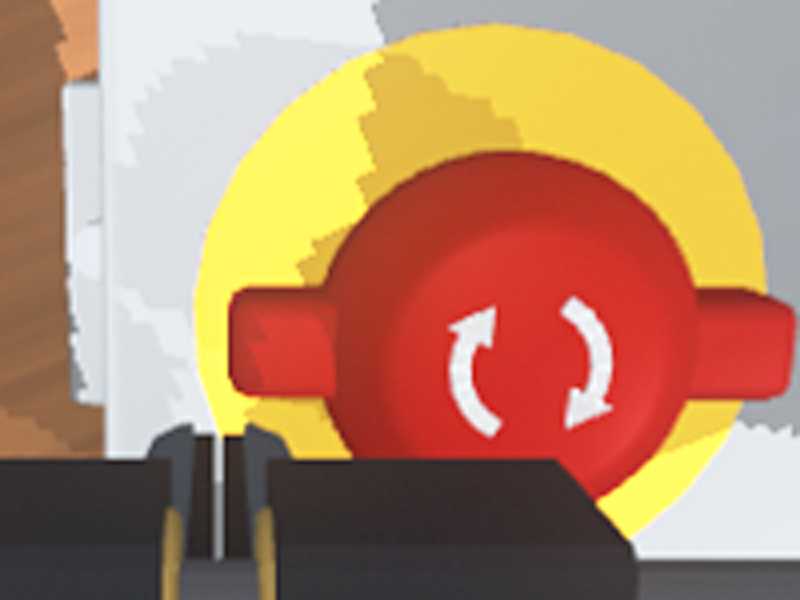

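```bash
python3 -m handwheel '[[0,[-3,0,0],[0,0,0]],[0,[-3,0,0],[0,0,0]],[0,[-2,0,0],[0,0,0]],[0,[-2,0,0],[0,0,0]],[0,[-2,0,0],[0,0,0]],[0,[-2,0,0],[0,0,0]],[0,[-2,0,0],[0,0,0]],[0,[-2,0,0],[0,0,0]],[0,[0,0,0],[0,0,0]],[0,[0,0,0],[0,0,0]]]'; python3 look.py w17;  python3 - <<'E'
from h import *
im=cv2.imread("pics/w17.png");cv2.imwrite("pics/w17z.png",cv2.resize(im[100:250,200:400],(800,600),interpolation=cv2.INTER_CUBIC))
E
```

```text
time_s: 18.2
ee_pos: [527.0, 67.3, 63.8]
ee_rot: [-90.0, 0.0, 157.8]
force: [-0.2, 0.9, -0.0]
gripper_width: 0.8
{'time_s': 18.2, 'qpos': [6.1, 20.5, 105.2, -0.0, 54.3, 118.3], 'qvel': [0.0, -0.1, 0.3, 0.0, -0.1, -0.0], 'ee_pos': [527.0, 67.3, 63.8], 'ee_rot': [-90.0, 0.0, 157.8], 'force': [-0.2, 0.9, -0.0], 'gripper_width': 0.8}
stop_top 0.61 [325.9 198.2] 4725 [541.6  24.5 125. ]
blue_button_top 0.6 [327.4 196.8] 4584 [536.1  21.2 107. ]
green_button_top 0.4 [511. 171.] 106 [513.  -71.9 107. ]
```

View pics/w17z.png

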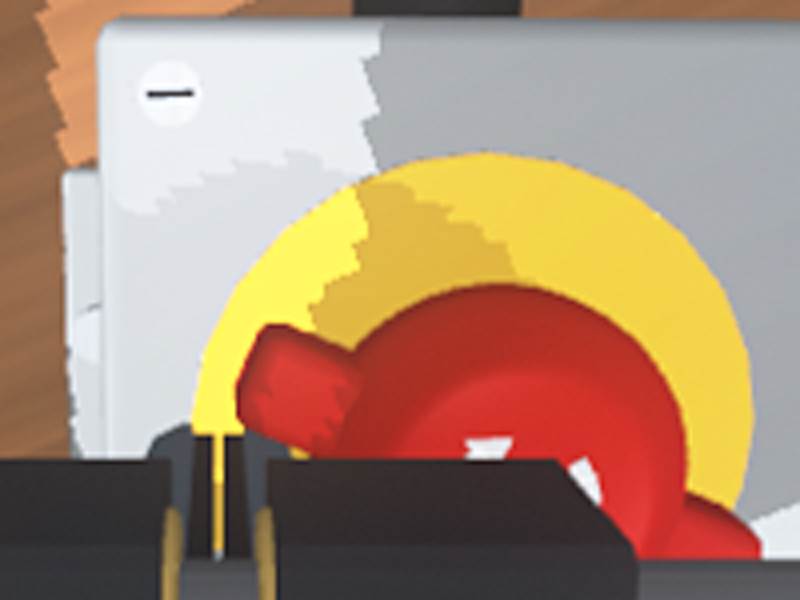

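The ear is turned about 0.38 rad. I'll carry on through the release point.

```bash
python3 -m handwheel '[[0,[-1.5,0,0],[0,0,0]],[0,[-1.5,0,0],[0,0,0]],[0,[-1.5,0,0],[0,0,0]],[0,[-1.5,0,0],[0,0,0]],[0,[-1.5,0,0],[0,0,0]],[0,[-1,0,0],[0,0,0]],[0,[0,0,0],[0,0,0]],[0,[0,0,0],[0,0,0]],[0,[0,0,0],[0,0,0]],[0,[0,0,0],[0,0,0]]]'; python3 look.py w18;  python3 - <<'E'
from h import *
im=cv2.imread("pics/w18.png");cv2.imwrite("pics/w18z.png",cv2.resize(im[100:250,200:400],(800,600),interpolation=cv2.INTER_CUBIC))
E
```

```text
time_s: 19.23
ee_pos: [534.6, 64.4, 63.8]
ee_rot: [-90.0, -0.0, 157.8]
force: [-0.6, 1.4, -1.3]
gripper_width: 0.4
{'time_s': 19.2, 'qpos': [5.7, 21.0, 104.2, -0.0, 54.7, 117.9], 'qvel': [-0.0, 0.0, -0.0, -0.1, -0.0, 0.0], 'ee_pos': [534.6, 64.4, 63.8], 'ee_rot': [-90.0, -0.0, 157.8], 'force': [-0.6, 1.4, -1.3], 'gripper_width': 0.4}
stop_top 0.88 [332.3 206.9] 3226 [544.   20.2 125. ]
green_button_top 0.51 [510.4 185.1] 184 [513.2 -72.9 107. ]
```

View pics/w18z.png

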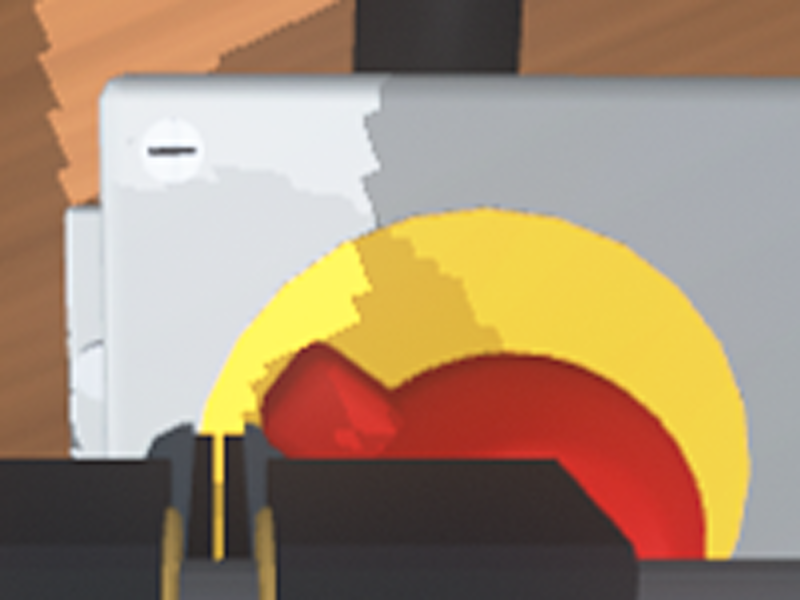

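Run:
```python
from fit import *
s=env.state();p=[502,-24.4,-22.4,0]
print("disc far",proj("wrist",world(p,(43,55,86)),s).round(1),"obs 152")
for dz in (0,-8.5): print(dz,"skirt far",proj("wrist",world(p,(26,55,113+dz)),s).round(1),"obs 188; right",proj("wrist",world(p,(0,29,113+dz)),s).round(1))
a=np.radians(22.4);d=np.array(s["ee_pos"])[:2]-world(p,"red")[:2];print("station rel",d[0]*np.cos(a)-d[1]*np.sin(a),d[0]*np.sin(a)+d[1]*np.cos(a))
```

```text
disc far [321.8 153.5] obs 152
0 skirt far [331.3 192.6] obs 188; right [377.4 240.5]
-8.5 skirt far [327.4 189. ] obs 188; right [371.5 234.7]
station rel -3.712941551865276 39.555526172478444
```

```bash
python3 -m handwheel '[[0,[-1,0,0],[0,0,0]],[0,[-1,0,0],[0,0,0]],[0,[0,0,0],[0,0,0]],[0,[5,0,0],[0,0,0]],[0,[8,0,0],[0,0,0]],[0,[8,0,0],[0,0,0]],[0,[8,0,0],[0,0,0]],[0,[3,0,0],[0,0,0]],[0,[0,0,0],[0,0,0]],[0,[0,0,0],[0,0,0]]]'; python3 look.py w19;  python3 - <<'E'
from fit import *
im=cv2.imread("pics/w19.png");cv2.imwrite("pics/w19z.png",cv2.resize(im[100:250,200:400],(800,600),interpolation=cv2.INTER_CUBIC))
s=env.state();p=[502,-24.4,-22.4,0]
for dz in (0,-8.5):
  print(dz,"ear corners far",*[proj("wrist",world(p,(7,y,117+dz)),s).round(1) for y in (93,17)],"crown",proj("wrist",world(p,(0,55,125+dz)),s).round(1))
E
```

```text
time_s: 20.27
ee_pos: [506.9, 75.8, 64.1]
ee_rot: [-90.0, 0.1, 157.8]
force: [0.1, -0.1, 0.6]
gripper_width: 0.4
{'time_s': 20.3, 'qpos': [7.2, 18.9, 107.6, -0.0, 53.4, 119.5], 'qvel': [-0.3, 0.4, -0.7, 0.0, 0.0, -0.1], 'ee_pos': [506.9, 75.8, 64.1], 'ee_rot': [-90.0, 0.1, 157.8], 'force': [0.1, -0.1, 0.6], 'gripper_width': 0.4}
stop_top 0.73 [331.4 179.7] 8795 [528.8  27.7 125. ]
0 ear corners far [256.7 173.2] [412.2 173.6] crown [337.8 191. ]
-8.5 ear corners far [256.6 170.4] [403.9 170.8] crown [333.3 187.2]
```

View pics/w19z.png

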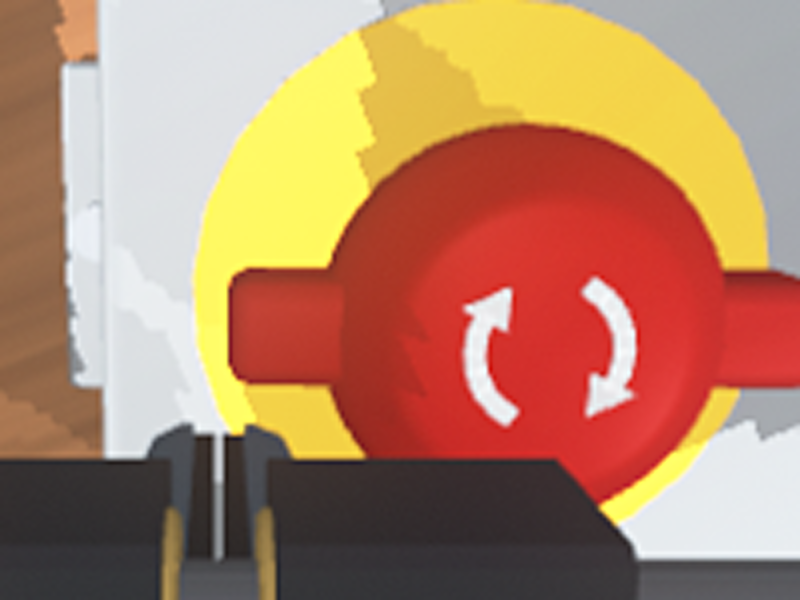

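The red head is out and turned back: ears straight, crown at (337,188), matching the "out" prediction. On to the blue button.

```bash
python3 -m handwheel '[[0,[0,-14,0],[0,0,0]],[0,[0,-14,0],[0,0,0]],[0,[0,-14,0],[0,0,0]],[0,[0,-14,0],[0,0,0]],[0,[-1,0,31],[0,0,0]],[0,[-1,0,31],[0,0,0]],[0,[-1,0,31],[0,0,0]],[0,[-1,0,31],[0,0,0]],[0,[-1,0,30.5],[0,0,0]],[0,[0,0,0],[0,0,0]]]'; python3 look.py w20;  python3 - <<'E'
from fit import *
im=cv2.imread("pics/w20.png");cv2.imwrite("pics/w20z.png",cv2.resize(im[60:270,120:400],(800,600),interpolation=cv2.INTER_CUBIC))
s=env.state();p=[502,-24.4,-22.4,0];Rm=R.from_euler("xyz",s["ee_rot"],degrees=True).as_matrix()
print(Rm.T@(world(p,"blue")-s["ee_pos"]))
for k in ("red","blue","green"): print(k,proj("wrist",world(p,k),s))
print(world(p,"blue"))
E
```

```text
time_s: 21.3
ee_pos: [451.3, -72.9, 119.8]
ee_rot: [-89.9, -0.0, 157.5]
force: [0.2, 0.8, -0.6]
gripper_width: 0.8
{'time_s': 21.3, 'qpos': [-10.5, 10.8, 109.8, -0.1, 59.4, 102.0], 'qvel': [3.9, 0.8, -1.4, 3.6, -0.7, 4.1], 'ee_pos': [451.3, -72.9, 119.8], 'ee_rot': [-89.9, -0.0, 157.5], 'force': [0.2, 0.8, -0.6], 'gripper_width': 0.8}
stop_top 0.68 [ 81.1 172.6] 5474 [524.   17.6 125. ]
blue_button_top 0.66 [244.6 199.7] 542 [462.8 -70.6 107. ]
[ 0.09661134 12.86688391  0.61205121]
red [ 77.7949039  179.15888058]
blue [254.53474906 212.81503019]
green [254.77638762 134.59020428]
[453.24848848 -69.20279148 107.        ]
```

View pics/w20z.png

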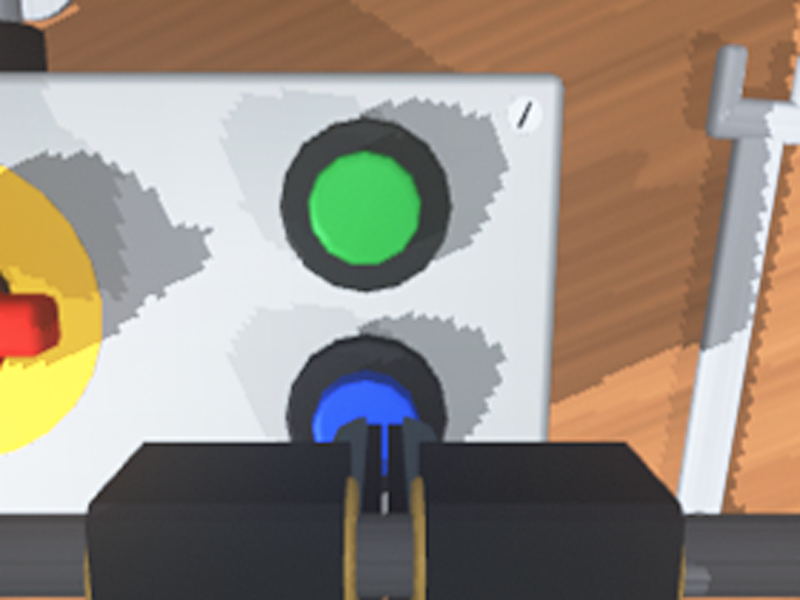

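```bash
python3 look.py w21;  python3 - <<'E'
from fit import *
im=cv2.imread("pics/w21.png");cv2.imwrite("pics/w21z.png",cv2.resize(im[60:270,120:400],(800,600),interpolation=cv2.INTER_CUBIC))
s=env.state();p=[502,-24.4,-22.4,0];Rm=R.from_euler("xyz",s["ee_rot"],degrees=True).as_matrix()
print(Rm.T@(world(p,"blue")-s["ee_pos"]))
for k in ("red","blue","green"): print(k,proj("wrist",world(p,k),s))
E
```

```text
{'time_s': 21.5, 'qpos': [-10.1, 10.9, 109.7, 0.0, 59.4, 102.2], 'qvel': [1.0, 0.2, -0.0, -0.3, -0.0, -0.1], 'ee_pos': [453.6, -68.7, 119.9], 'ee_rot': [-90.0, 0.0, 157.8], 'force': [-0.6, 0.0, -0.1], 'gripper_width': 0.4}
stop_top 0.77 [ 87.9 170.9] 5386 [525.2  17.7 125. ]
blue_button_top 0.77 [253.1 198.8] 542 [463.4 -72.2 107. ]
green_button_top 0.55 [259.7 133.8] 1251 [504.2 -93.9 107. ]
[-0.21740267 12.74769415  0.90448817]
red [ 78.07099459 178.46441981]
blue [254.93720096 212.44935395]
green [255.33614982 134.13343365]
```

View pics/w21z.png

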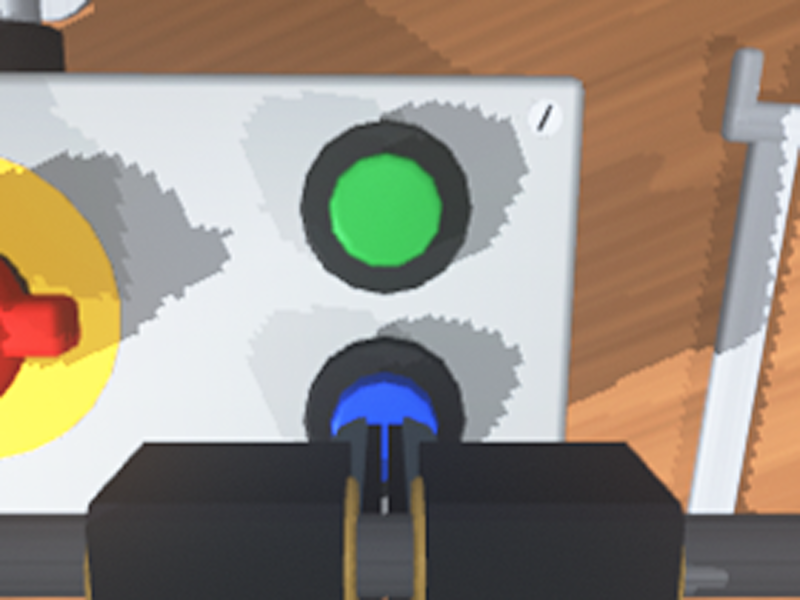

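Settled and centred. Descending, then pressing.

```bash
python3 -m handwheel '[[0,[0,12,0],[0,0,0]],[0,[0,12,0],[0,0,0]],[0,[0,10,0],[0,0,0]],[0,[0,6,0],[0,0,0]],[0,[0,2,0],[0,0,0]],[0,[0,0,0],[0,0,0]],[0,[0,0,0],[0,0,0]],[0,[0,0,0],[0,0,0]],[0,[0,0,0],[0,0,0]],[0,[0,0,0],[0,0,0]]]'
python3 -m handwheel '[[0,[0,1,0],[0,0,0]],[0,[0,1,0],[0,0,0]],[0,[0,1,0],[0,0,0]],[0,[0,1,0],[0,0,0]],[0,[0,1,0],[0,0,0]],[0,[0,1,0],[0,0,0]],[0,[0,1,0],[0,0,0]],[0,[0,1,0],[0,0,0]],[0,[0,0,0],[0,0,0]],[0,[0,0,0],[0,0,0]]]'
```

```text
time_s: 22.53
ee_pos: [453.4, -69.2, 78.3]
ee_rot: [-90.0, 0.1, 157.8]
force: [-0.1, -1.2, 0.9]
gripper_width: 0.5
time_s: 23.37
ee_pos: [453.1, -69.2, 70.0]
ee_rot: [-90.0, 0.0, 157.8]
force: [-0.5, -0.5, 4.3]
gripper_width: 0.6
```

```bash
python3 -m handwheel '[[0,[0,0.6,0],[0,0,0]],[0,[0,0.6,0],[0,0,0]],[0,[0,0.5,0],[0,0,0]],[0,[0,0.5,0],[0,0,0]],[0,[0,0,0],[0,0,0]],[0,[0,0,0],[0,0,0]],[0,[0,0,0],[0,0,0]],[0,[0,0,0],[0,0,0]],[0,[0,0,0],[0,0,0]],[0,[0,0,0],[0,0,0]]]'
```

```text
time_s: 24.2
ee_pos: [453.2, -69.2, 69.2]
ee_rot: [-90.0, 0.1, 157.8]
force: [-3.7, 1.2, 16.6]
gripper_width: 0.5
```

It's on the hard stop at the predicted z = 69.2, with 16.6 N. Lifting off and looking.

```bash
python3 -m handwheel '[[0,[0,-4,0],[0,0,0]],[0,[0,-12,0],[0,0,0]],[0,[0,-20,0],[0,0,0]],[0,[0,-25,0],[0,0,0]],[0,[10,-25,0],[0,0,0]],[0,[15,-25,0],[0,0,0]],[0,[15,-20,0],[0,0,0]],[0,[10,0,0],[0,0,0]],[0,[0,0,0],[0,0,0]],[0,[0,0,0],[0,0,0]]]'; python3 look.py w22;  python3 look.py w22
python3 - <<'E'
from fit import *
im=cv2.imread("pics/w22.png");cv2.imwrite("pics/w22z.png",cv2.resize(im[20:230,80:360],(800,600),interpolation=cv2.INTER_CUBIC))
s=env.state();p=[502,-24.4,-22.4,0]
for k in ("red","blue","green"): print(k,proj("wrist",world(p,k),s).round(1))
print("blue in",proj("wrist",world(p,(-28,-60,101)),s).round(1),"red in",proj("wrist",world(p,(0,55,116.5)),s).round(1))
im=env.grab_frame("top");cv2.imwrite("pics/t22.png",im[:,:,::-1])
E
```

```text
time_s: 25.03
ee_pos: [406.1, -50.1, 197.6]
ee_rot: [-90.0, -0.1, 157.8]
force: [0.9, -0.4, -0.1]
gripper_width: 0.4
{'time_s': 25.0, 'qpos': [-8.6, 2.5, 107.5, -0.0, 70.1, 103.6], 'qvel': [-0.2, 1.6, -0.4, -0.0, -0.1, -0.1], 'ee_pos': [406.1, -50.1, 197.6], 'ee_rot': [-90.0, -0.1, 157.8], 'force': [0.9, -0.4, -0.1], 'gripper_width': 0.4}
stop_top 0.81 [127.7 101.6] 3318 [521.9  19.1 125. ]
blue_button_top 0.69 [252.9 134.2] 715 [455.3 -69.3 107. ]
green_button_top 0.89 [255.4  70.9] 745 [505.8 -92.4 107. ]
{'time_s': 25.2, 'qpos': [-8.7, 2.6, 107.4, -0.0, 70.1, 103.6], 'qvel': [-0.1, -0.1, -0.3, -0.1, 0.3, -0.1], 'ee_pos': [406.7, -50.3, 197.4], 'ee_rot': [-90.0, -0.1, 157.8], 'force': [-0.7, -0.0, -0.0], 'gripper_width': 0.4}
stop_top 0.67 [122.9 102.4] 3229 [523.3  22.8 125. ]
blue_button_top 0.81 [254.1 134.6] 650 [455.  -70.4 107. ]
green_button_top 0.86 [256.8  73.1] 814 [504.  -93.1 107. ]
red [119.9 104.8]
blue [253.7 137.1]
green [253.8  73.6]
blue in [253.7 136.7] red in [124.  105.2]
```

View pics/w22z.png

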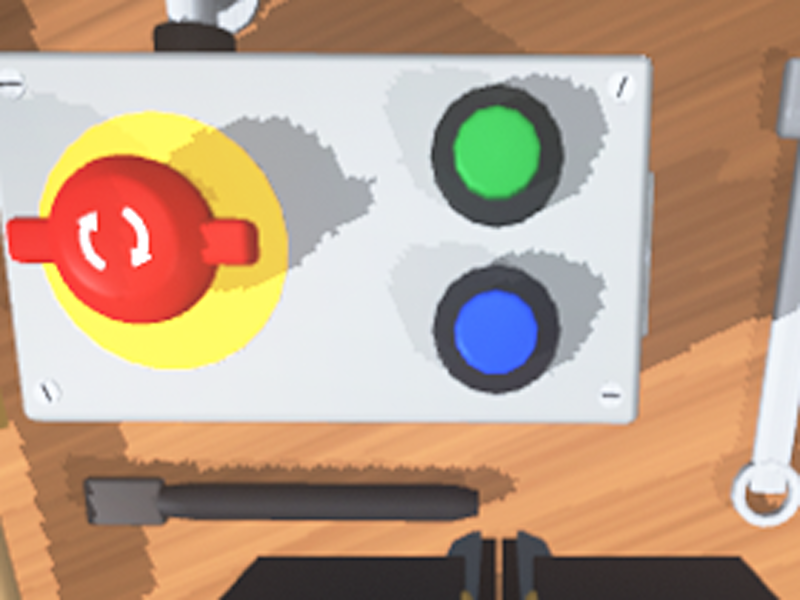

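View pics/t22.png

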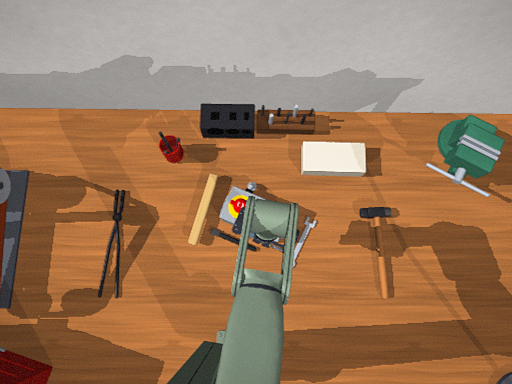

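Red crown is at (120,103), matching "out" (latched would be about 124), with its ears straight. The blue cap stands up like the green one, and all tools are where they were. Handing in.

```bash
python3 -c "
from workcell import env
print(env.state()['force'],env.state()['time_s']); print(env.job_done())"
```

```text
[-0.84027244  0.33163798 -0.26488545] 25.4833
the job is handed in; nothing more can be done
None
```

The emergency-stop test is done and handed in at 25.5 s of the 48 s allowed. No verdict came back; the results below come from my own camera and force checks.

- **Red stop button, in:** I pushed it down with the shut fingertips to its hard stop (16 N). A picture after I lifted off matched the latched position.
- **Red stop button, release:** I pushed the left ear round from the near side only, to an estimated 0.6–0.7 rad. In the next pictures the head was out and its ears straight again.
- **Blue reset button:** I pressed it to its hard stop (16.6 N, at the predicted depth) and let it go. In the last picture its cap stands as high as the green one.
- **Everything else:** I never touched the green button. The tools, tin and brick show no movement in the top view, though the arm hid part of the chisel and wrench there. The gripper ended clear of everything, with under 1 N on the wrist.

**Checks that disagreed:**
- **Fingertip height:** the shut fingertips sit about 32 mm higher than the stated tool point. My first presses met no force, so I crept down until contact and used the measured offset afterwards.
- **Head height mid-twist:** one picture was ambiguous about whether the head had popped out. I pushed 2 mm further before backing off, and the next picture showed it out.

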